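# Set up a drawing place: clear the board, top up the palette, square up

### The job

Set this drawing place up for the next pupil: first clear the board by putting every paint cake that lies on it into an empty well of the palette, one to a well, leaving the cakes already there alone. Then lay the T-square with its blade flat across the lower half of the board (the half nearer the robot) and the whole inner face of its head flush against the board's left edge. Last, lay the set square flat on the board above the blade (on the far side), with one of its short edges flush along the blade's upper edge; do not disturb the ink bottle and the water pot.

Things in the scene. Friction and masses are not known exactly. Their poses are not given: they have to be found in the camera images.
- board: plywood drawing board with darker end battens, fixed flat on the table: 240 (x) x 320 (y) x 18 mm high. Origin at the centre of its underside; top at z = 0.018. Its left edge is the face y = +0.160; its lower half is x below 0 (nearer the robot). Its yaw is within 0.15 of the world's
- palette: light grey plastic palette, fixed, 139 (x) x 169 (y) x 13 mm high: two banks of three wells, a brush groove 21 mm wide between. Origin at the centre of its underside. Wells 51 mm square, walls 4 mm, floor z = 0.004, rim z = 0.013; wells 0, 1, 2 are centred at x = -0.040, y = -0.055, 0, 0.055, wells 3, 4, 5 at x = +0.040 likewise
- spare0: round cake of dry paint, 46 mm diameter, 24 mm high, 60 g nominal, lying flat on the drawing board at the start (in some starts absent); origin at its centre, z along its axis. In a well it stands 15 mm above the rim
- spare1: round cake of dry paint, 46 mm diameter, 24 mm high, 60 g nominal, lying flat on the drawing board at the start (in some starts absent); origin at its centre, z along its axis. In a well it stands 15 mm above the rim
- spare2: round cake of dry paint, 46 mm diameter, 24 mm high, 60 g nominal, lying flat on the drawing board at the start (in some starts absent); origin at its centre, z along its axis. In a well it stands 15 mm above the rim
- spare3: round cake of dry paint, 46 mm diameter, 24 mm high, 60 g nominal, lying flat on the drawing board at the start (in some starts absent); origin at its centre, z along its axis. In a well it stands 15 mm above the rim
- spare4: round cake of dry paint, 46 mm diameter, 24 mm high, 60 g nominal, lying flat on the drawing board at the start (in some starts absent); origin at its centre, z along its axis. In a well it stands 15 mm above the rim
- kept0: paint cake of the same size that stands in well 0 from the start (absent in most starts); origin at its centre
- kept1: paint cake of the same size that stands in well 1 from the start (absent in most starts); origin at its centre
- kept2: paint cake of the same size that stands in well 2 from the start (absent in most starts); origin at its centre
- kept3: paint cake of the same size that stands in well 3 from the start (absent in most starts); origin at its centre
- kept4: paint cake of the same size that stands in well 4 from the start (absent in most starts); origin at its centre
- kept5: paint cake of the same size that stands in well 5 from the start (absent in most starts); origin at its centre
- pad: closed sketch pad, fixed, 210 x 150 x 12 mm, on which the T-square's blade lies at the start; origin at the centre of its underside
- tsquare: wooden T-square, 200 g. Head: dark bar 140 (x) x 40 (y) x 12 mm, inner face y = -0.020; origin at the centre of the head's underside. Blade: strip 40 mm wide (x), 5 mm thick, on top of the head (z = 0.012 to 0.017), from y = 0.020 to y = -0.260; its upper edge is x = +0.020. Centre of mass near y = -0.056. At the start the blade lies on the sketch pad, the head on the table
- head_far (a point): on the T-square head's inner face, at T-square (0.060, -0.020, 0.006). Laid on the board, the blade lies on the board's top and the head hangs beside its edge, 6 mm clear of the table
- head_near (a point): on the T-square head's inner face, at T-square (-0.060, -0.020, 0.006)
- setsquare: amber plastic 45 degree set square, 4 mm thick, 90 g; legs 130 mm long from its right-angled corner along its own +x (edge y = 0) and +y (edge x = 0), frame strips 28 mm wide. Origin at that corner, on the underside. A grab bar 78 mm long, 14 mm wide, z = 0.004 to 0.024, stands on it along the diagonal (45 degrees from +x to +y), centred at (0.046, 0.046)
- leg_y_end (a point): on the set square's y edge, at set square (0, 0.100, 0)
- leg_x_end (a point): on the set square's x edge, at set square (0.100, 0, 0)
- ink: black ink bottle, 72 mm diameter, 190 mm high, beyond the board: leave alone; origin under its centre
- waterpot: clear plastic water pot, 72 mm diameter, 85 mm high, beyond the board: leave alone; origin under its centre

How it is judged:
On the way, in this order (a step that is already met when the one before it is completed fails the run):
1. every paint cake from the board sits in a well of the palette (z of spare0 in the frame of palette between 0.012 and 0.02 m and ((x of spare0 in the frame of palette between -0.046 and -0.034 m and y of spare0 in the frame of palette between -0.061 and -0.049 m) or (x of spare0 in the frame of palette between -0.046 and -0.034 m and y of spare0 in the frame of palette between -0.006 and 0.006 m) or (x of spare0 in the frame of palette between -0.046 and -0.034 m and y of spare0 in the frame of palette between 0.049 and 0.061 m) or (x of spare0 in the frame of palette between 0.034 and 0.046 m and y of spare0 in the frame of palette between -0.061 and -0.049 m) or (x of spare0 in the frame of palette between 0.034 and 0.046 m and y of spare0 in the frame of palette between -0.006 and 0.006 m) or (x of spare0 in the frame of palette between 0.034 and 0.046 m and y of spare0 in the frame of palette between 0.049 and 0.061 m)) and z of spare1 in the frame of palette between 0.012 and 0.02 m and ((x of spare1 in the frame of palette between -0.046 and -0.034 m and y of spare1 in the frame of palette between -0.061 and -0.049 m) or (x of spare1 in the frame of palette between -0.046 and -0.034 m and y of spare1 in the frame of palette between -0.006 and 0.006 m) or (x of spare1 in the frame of palette between -0.046 and -0.034 m and y of spare1 in the frame of palette between 0.049 and 0.061 m) or (x of spare1 in the frame of palette between 0.034 and 0.046 m and y of spare1 in the frame of palette between -0.061 and -0.049 m) or (x of spare1 in the frame of palette between 0.034 and 0.046 m and y of spare1 in the frame of palette between -0.006 and 0.006 m) or (x of spare1 in the frame of palette between 0.034 and 0.046 m and y of spare1 in the frame of palette between 0.049 and 0.061 m)) and z of spare2 in the frame of palette between 0.012 and 0.02 m and ((x of spare2 in the frame of palette between -0.046 and -0.034 m and y of spare2 in the frame of palette between -0.061 and -0.049 m) or (x of spare2 in the frame of palette between -0.046 and -0.034 m and y of spare2 in the frame of palette between -0.006 and 0.006 m) or (x of spare2 in the frame of palette between -0.046 and -0.034 m and y of spare2 in the frame of palette between 0.049 and 0.061 m) or (x of spare2 in the frame of palette between 0.034 and 0.046 m and y of spare2 in the frame of palette between -0.061 and -0.049 m) or (x of spare2 in the frame of palette between 0.034 and 0.046 m and y of spare2 in the frame of palette between -0.006 and 0.006 m) or (x of spare2 in the frame of palette between 0.034 and 0.046 m and y of spare2 in the frame of palette between 0.049 and 0.061 m)) and z of spare3 in the frame of palette between 0.012 and 0.02 m and ((x of spare3 in the frame of palette between -0.046 and -0.034 m and y of spare3 in the frame of palette between -0.061 and -0.049 m) or (x of spare3 in the frame of palette between -0.046 and -0.034 m and y of spare3 in the frame of palette between -0.006 and 0.006 m) or (x of spare3 in the frame of palette between -0.046 and -0.034 m and y of spare3 in the frame of palette between 0.049 and 0.061 m) or (x of spare3 in the frame of palette between 0.034 and 0.046 m and y of spare3 in the frame of palette between -0.061 and -0.049 m) or (x of spare3 in the frame of palette between 0.034 and 0.046 m and y of spare3 in the frame of palette between -0.006 and 0.006 m) or (x of spare3 in the frame of palette between 0.034 and 0.046 m and y of spare3 in the frame of palette between 0.049 and 0.061 m)) and z of spare4 in the frame of palette between 0.012 and 0.02 m and ((x of spare4 in the frame of palette between -0.046 and -0.034 m and y of spare4 in the frame of palette between -0.061 and -0.049 m) or (x of spare4 in the frame of palette between -0.046 and -0.034 m and y of spare4 in the frame of palette between -0.006 and 0.006 m) or (x of spare4 in the frame of palette between -0.046 and -0.034 m and y of spare4 in the frame of palette between 0.049 and 0.061 m) or (x of spare4 in the frame of palette between 0.034 and 0.046 m and y of spare4 in the frame of palette between -0.061 and -0.049 m) or (x of spare4 in the frame of palette between 0.034 and 0.046 m and y of spare4 in the frame of palette between -0.006 and 0.006 m) or (x of spare4 in the frame of palette between 0.034 and 0.046 m and y of spare4 in the frame of palette between 0.049 and 0.061 m))), for 0.2 s.
2. the T-square lies on the lower half of the board, head flush against its left edge (y of head_far in the frame of board between 0.155 and 0.1625 m and y of head_near in the frame of board between 0.155 and 0.1625 m and x of tsquare in the frame of board between -0.066 and 0 m and z of tsquare in the frame of board between 0.002 and 0.0095 m and angle between tsquare's own z axis and vertical below 0.03 rad), for 0.2 s.
3. the set square lies on the board with a short edge flush along the blade's upper edge, the T-square still flush (all of step 2 and ((x of setsquare in the frame of tsquare between 0.016 and 0.0228 m and y of setsquare in the frame of tsquare between -0.27 and -0.015 m and z of setsquare in the frame of board between 0.014 and 0.0215 m and x of leg_y_end in the frame of tsquare between 0.016 and 0.0228 m and y of leg_y_end in the frame of tsquare between -0.27 and -0.015 m and z of leg_y_end in the frame of board between 0.014 and 0.0215 m and x of leg_x_end in the frame of tsquare above 0.09 m) or (x of setsquare in the frame of tsquare between 0.016 and 0.0228 m and y of setsquare in the frame of tsquare between -0.27 and -0.015 m and z of setsquare in the frame of board between 0.014 and 0.0215 m and x of leg_x_end in the frame of tsquare between 0.016 and 0.0228 m and y of leg_x_end in the frame of tsquare between -0.27 and -0.015 m and z of leg_x_end in the frame of board between 0.014 and 0.0215 m and x of leg_y_end in the frame of tsquare above 0.09 m))), for 0.2 s.
At the end, for the whole second after the job is handed in: Cakes flat in wells (6 mm), the old ones not moved (15 mm); T-square flat on the lower half of the board, both ends of its head within 2.5 mm of the left edge; set square flat on the board beyond the blade, a short edge within 2.8 mm of the blade at both ends; all at rest (all of step 1 and all of step 3 and distance of each of kept0, kept1, kept2, kept3, kept4, kept5 from where it was at the start of the episode below 0.015 m and linear speed of each of tsquare, setsquare below 0.02 m/s); the robot touches nothing.
It fails at once if a cake that was in the palette at the start is moved out of its well (distance of any of kept0, kept1, kept2, kept3, kept4, kept5 from where it was at the start of the episode above 0.03 m).
It fails at once if the ink bottle or the water pot is disturbed (distance of any of ink, waterpot from where it was at the start of the episode above 0.03 m).
Of kept0, kept1, kept2, kept3, kept4, kept5 only 1 to 1 are there at a start; the rules pass over those that are not, and their reading is None.
Of spare0, spare1, spare2, spare3, spare4 only 3 to 5 are there at a start; the rules pass over those that are not, and their reading is None.
At some moment in a run one of spare0, spare1, spare2, spare3, spare4, setsquare may be knocked a few centimetres aside while the robot is not near it.
Once in a run the grip may slacken for a moment while it holds something.
It also fails if it takes over 210 s, if anything falls off the work surface, if the arm or the gripper's body presses on something with over 40 N, if the wrist force passes 120 N, or if a joint passes its speed limit or range.

### The arm

A 7-joint arm with a two-finger parallel gripper is mounted at the origin on the work surface. World frame = base frame: x ahead of the robot, y to its left, z up, the work surface at z = 0. Lengths are in m, angles in rad, forces in N, time in s.
With the tool pointing down it reaches from about 0.4 to 0.85 m from the base axis. Payload 10.4 kg.
Tool frame: the origin (TCP) lies between the finger pads; the fingertips stand 19 mm ahead of it and the grasp point (between the pads) is the TCP (manip.tips_ahead is the distance from the TCP to the fingertips, in m); z points along the fingers, y is the line along which they close (so a half turn about z gives the same grasp; the last joint's range is limited). The gripper opens to 85 mm and grips with 20 to 120 N. Pads are 22 mm wide; open, the fingers measure 114 mm over their backs; the gripper's body (76 mm by 85 mm) begins 54 mm behind the grasp point. The pads swing forward as they close: fully open they stand 13 mm farther back than shut.
Start: joints at [1.294, 0.332, -0.065, 1.46, 0.022, 1.35, -0.088], TCP at [0.157, -0.605, 0.25] pointing down, gripper open.
Joint ranges: [-2.6, 2.6], [-0.5, 2.12], [-1.47, 1.34], [0.16, 2.42], [-1.27, 4.41], [0.06, 2.06], [-2.6, 2.6]. Speed limits (rad/s): [2.22, 2.22, 2.79, 2.79, 3.14, 3.14, 3.14].

### API

Orientations are given as a unit quaternion [x, y, z, w].
In Python, from workcell import manip, viewer gives the robot as it stands.
- The arm moves only by the tool arm_command, never from a script. Its argument "series" is text: rows parted by semicolons, each of 5 numbers parted by spaces: the closure, from 0 (fully open) to 1 (shut), then the shift along the tool's x, y, z normalised to -1 to 1, where 1 is 0.4 m, then the turn about the tool's z normalised to -1 to 1, where 1 is 180 degrees. In form: jaw tx ty tz spin; .... A call has exactly 10 rows; each row shifts and turns the commanded pose from where the row before left it, along the tool's axes as they then stand; what a row does not reach is not made up. A row lasts 1/8 s, in which the tool goes at most 62.5 mm and 10.7 degrees, less where a joint would pass 70% of its speed; a pose out of reach is approached as far as the arm can. A call with a number of a shift or a turn outside -1 to 1 is refused whole. A call with a gripper value outside its range is refused whole. The fingers move at their own pace and stop on an object; "newtons" is the grip in N (left out, the last holds). Time passes only in rows, so rows that do not move let the fingers close, or fill a call up. It gives the time, the measured TCP pose, the force, the opening and the grip force at its end, in the units of the state.
- manip.get_obs(): the state, without advancing time (a new reading comes with each control period).
- viewer.camera(name): name is "scene" or "side" or "wrist"; returns a dict with "pixels" (400x640x3 uint8, red, green, blue), "intrinsics" (3x3 intrinsics, pixels), "extrinsics" (4x4, takes a point from world to camera coordinates). Camera axes: x right, y up, looking along -z (the intrinsics and any distortion apply to the point x, -y, -z); pixel columns grow to the right and rows downward; lengths in m; the calibration is good to about 2 mm. A picture is of the moment at which its call begins. There is no depth.
- manip.hand_in(): hands the job in; it is judged then, once.
The state is a dict: "clock": time; "joint_pos": joint angles; "joint_velocities": joint speeds; "tau": joint torques, N m; "position": TCP position; "ee_rot": TCP orientation; "ft_force": force on the tool from outside, world axes, zero at the start; "torque": the same for the moment, N m; "grip_width": opening from 0.0 (shut) to 1.0 (fully open); "grasp_force": force on a finger pad.
Only numpy, scipy, OpenCV 4.12 (cv2) and the standard library are available. Lean on these libraries where they do the work, as an engineer would, in place of code of your own. Each camera call takes 0.05 s, during which the arm holds its last target. There are 200 camera calls.

## Working session

There is one attempt and no reset: what is moved stays moved. The work goes in short steps, Python scripts to look and compute and a tool call to move; the robot and the scene stay as the last step left them, time stands still between calls to the robot, and variables do not carry over. Pictures are saved under pics/ and viewed, at most 14 in all, crops included, and the job is handed in when it is done.

Besides the shell and the picture viewer there is one more tool, called in YAML: its name, and indented under it one key for each argument. arm_command: Moves the arm, as the interface text tells. Scaled input: -1 to 1 covers 0.4 m each way for a shift and 180 degrees each way for a turn. Its arguments: {"type":"object","properties":{"series":{"type":"string"},"newtons":{"type":"number"}},"required":["series"]}

```bash
mkdir -p pics
cat > h.py <<'E'
import numpy as np, cv2, sys
from workcell import manip, viewer
def cam(n):
    d=viewer.camera(n); return np.array(d["pixels"]),np.array(d["intrinsics"]),np.array(d["extrinsics"]),d
def ray(K,E,uv):
    uv=np.atleast_2d(np.asarray(uv,float)); 
    p=np.c_[uv,np.ones(len(uv))]@np.linalg.inv(K).T
    d=np.c_[p[:,0],-p[:,1],-p[:,2]]@E[:3,:3]   # R^T d
    return -E[:3,:3].T@E[:3,3], d
def onz(K,E,uv,z):
    o,d=ray(K,E,uv); return o+d*((z-o[2])/d[:,2])[:,None]
def proj(K,E,P):
    P=np.atleast_2d(P); c=P@E[:3,:3].T+E[:3,3]; q=np.c_[c[:,0],-c[:,1],-c[:,2]]@K.T; return q[:,:2]/q[:,2:]
def tri(views):  # [(K,E,uv)]
    A=np.zeros((3,3));b=np.zeros(3)
    for K,E,uv in views:
        o,d=ray(K,E,uv); d=d[0]/np.linalg.norm(d[0]); M=np.eye(3)-np.outer(d,d); A+=M;b+=M@o
    return np.linalg.solve(A,b)
def save(im,n): cv2.imwrite("pics/"+n,im[:,:,::-1])
E
python3 - <<'E'
from h import *
for n in("scene","side","wrist"):
    im,K,E,d=cam(n); save(im,n+"0.png"); np.savez(n+"0",im=im,K=K,E=E); print(n,d.keys(),K.round(1).tolist(),E.round(3).tolist())
o=manip.get_obs(); print(o)
E
```

```text
scene dict_keys(['pixels', 'intrinsics', 'extrinsics']) [[423.2, 0.0, 318.3], [0.0, 423.2, 200.2], [0.0, 0.0, 1.0]] [[0.091, 0.996, -0.017, -0.067], [-0.602, 0.068, 0.795, 0.287], [0.793, -0.062, 0.606, -1.56], [0.0, 0.0, 0.0, 1.0]]
side dict_keys(['pixels', 'intrinsics', 'extrinsics']) [[410.6, 0.0, 320.8], [0.0, 410.6, 205.3], [0.0, 0.0, 1.0]] [[-0.846, -0.534, -0.004, 0.497], [0.258, -0.414, 0.873, -0.195], [-0.468, 0.737, 0.488, -0.828], [0.0, 0.0, 0.0, 1.0]]
wrist dict_keys(['pixels', 'intrinsics', 'extrinsics']) [[294.7, 0.0, 321.8], [0.0, 294.7, 199.1], [0.0, 0.0, 1.0]] [[0.252, -0.968, -0.001, -0.624], [0.915, 0.239, -0.325, 0.043], [0.315, 0.081, 0.946, -0.381], [0.0, 0.0, 0.0, 1.0]]
{'clock': 0.15, 'joint_pos': array([ 1.29442644,  0.33275025, -0.06469707,  1.46073036,  0.02158643,
        1.34988546, -0.08848324]), 'joint_velocities': array([ 1.66499401e-03, -2.39355377e-03,  1.07443130e-03, -2.32790626e-03,
       -6.31865736e-04,  9.12842071e-05, -1.79330950e-03]), 'tau': array([ 1.06791962e-03, -6.25826168e+01,  4.93759161e-02, -3.91851246e+01,
        1.63684564e-02,  7.47874350e-03, -7.36473709e-06]), 'position': array([ 0.15685002, -0.60473753,  0.24969258]), 'ee_rot': array([ 9.91959013e-01,  1.26558389e-01, -8.42889279e-05, -5.32811944e-04]), 'ft_force': array([-1.1347413 ,  0.62801455, -0.91293321]), 'torque': array([0.03656861, 0.01172114, 0.02480128]), 'grasp_force': 0.0, 'grip_width': 0.999302585733881}
```

View pics/scene0.png

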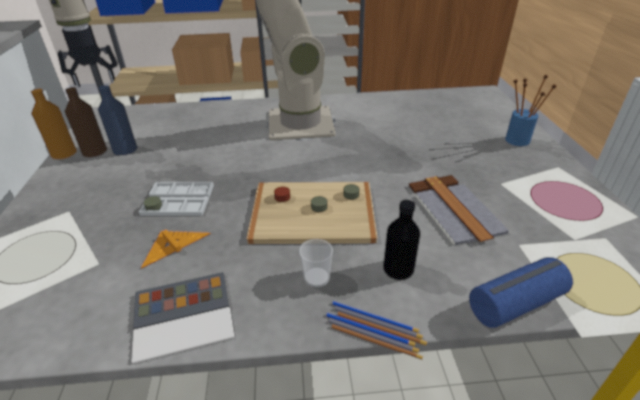

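View pics/side0.png

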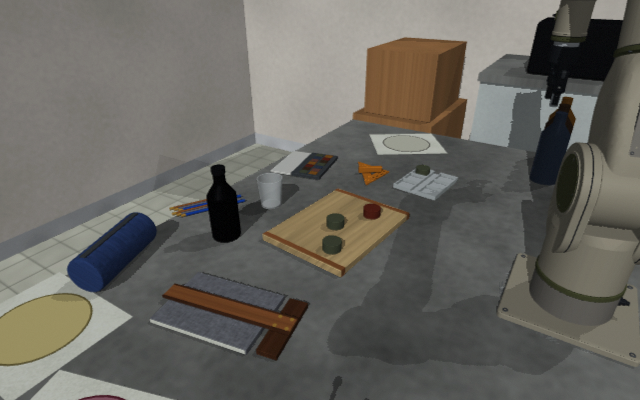

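The scene view shows three cakes on the board: red at (282,193) and green at (319,204) and (351,191). One cake is already in the palette at (152,202), the set square is at (172,245), and the T-square is at (450,205). The side view agrees. I'll take rough positions from both views.

Run:
```python
from h import *
S=np.load("scene0.npz");D=np.load("side0.npz");W=np.load("wrist0.npz")
K,E=S["K"],S["E"]
pts={"board TL":(260,182,.018),"TR":(369,182,.018),"BR":(376,242,.018),"BL":(249,242,.018),
"palTL":(147,182,.013),"palTR":(214,182,.013),"palBR":(205,214,.013),"palBL":(138,213,.013),"kept":(152,202,.02),
"c1":(282,190,.042),"c2":(319,201,.042),"c3":(351,188,.042),
"ss a":(210,233,.004),"ss b":(165,230,.004),"ss c":(140,266,.004),
"head a":(410,185,.012),"head b":(456,180,.012),"blade end":(488,238,.017),"ink":(401,272,0),"pot":(318,280,0)}
for k,(u,v,z) in pts.items(): print(k,onz(K,E,(u,v),z)[0].round(3))
for n,a,b in(("c1",(282,190),(372,208)),("c2",(319,201),(335,217)),("c3",(351,188),(331,239))):
    print(n,"tri",tri([(K,E,a),(D["K"],D["E"],b)]).round(3))
o=manip.get_obs()
from scipy.spatial.transform import Rotation as R
Rt=R.from_quat(o["ee_rot"]).as_matrix();c=-W["E"][:3,:3].T@W["E"][:3,3]
print("cam in tool",(Rt.T@(c-o["position"])).round(3),"view dir",(-Rt.T@W["E"][2,:3]).round(3))
```

```text
board TL [ 0.397 -0.139  0.018]
TR [0.433 0.174 0.018]
BR [0.683 0.144 0.018]
BL [ 0.65  -0.16   0.018]
palTL [ 0.351 -0.471  0.013]
palTR [ 0.374 -0.274  0.013]
palBR [ 0.522 -0.282  0.013]
palBL [ 0.498 -0.461  0.013]
kept [ 0.462 -0.431  0.02 ]
c1 [ 0.477 -0.075  0.042]
c2 [0.537 0.02  0.042]
c3 [0.489 0.112 0.042]
ss a [ 0.59  -0.263  0.004]
ss b [ 0.565 -0.38   0.004]
ss c [ 0.689 -0.413  0.004]
head a [0.453 0.289 0.012]
head b [0.443 0.428 0.012]
blade end [0.697 0.415 0.017]
ink [0.768 0.186 0.   ]
pot [ 0.772 -0.004  0.   ]
c1 tri [ 0.475 -0.075  0.04 ]
c2 tri [0.534 0.02  0.04 ]
c3 tri [0.49  0.112 0.042]
cam in tool [ 0.083 -0.    -0.124] view dir [-0.325 -0.     0.946]
```

View pics/wrist0.png

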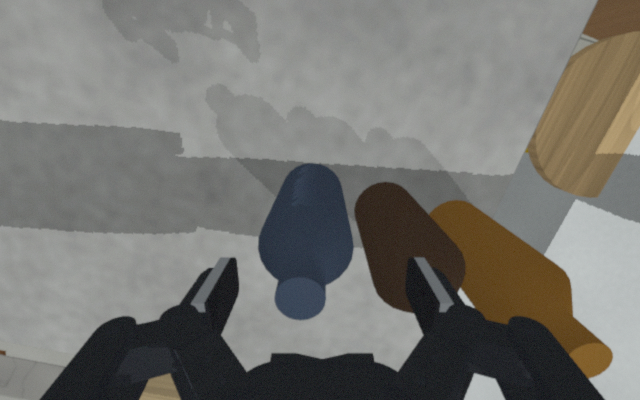

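The wrist view shows the start position over the bottles, with a blue bottle at (305,240). I'll rise first and then move over the work area.

arm_command:
  series: "0 0 0 -0.125 0; 0 0 0 -0.125 0; 0 0.11 -0.09 0 0; 0 0.11 -0.09 0 0; 0 0.11 -0.09 0 0; 0 0.11 -0.09 0 0; 0 0.11 -0.09 0 0; 0 0.11 -0.09 0 0; 0 0.11 -0.09 0 0; 0 0.11 -0.09 0 0"
  newtons: 40

```text
clock: 1.4
position: [0.426, -0.2361, 0.3503]
ee_rot: [0.992, 0.126, -0.0, 0.0]
ft_force: [-0.0, -0.4, -0.1]
grip_width: 0.999
grasp_force: 0.0
```

arm_command:
  series: "0 0.1 -0.07 0 0; 0 0.1 -0.07 0 0; 0 0 0 0 0.04; 0 0 0 0 0.04; 0 0 0 0 0; 0 0 0 0 0; 0 0 0 0 0; 0 0 0 0 0; 0 0 0 0 0; 0 0 0 0 0"

```text
clock: 2.65
position: [0.4887, -0.1636, 0.3503]
ee_rot: [1.0, 0.001, 0.0, 0.0]
ft_force: [-1.2, 0.5, 0.2]
grip_width: 0.999
grasp_force: 0.0
```

Run:
```python
from h import *
im,K,E,d=cam("wrist"); save(im,"w1.png"); np.savez("w1",im=im,K=K,E=E)
o=manip.get_obs(); print(o["clock"],o["position"],o["ee_rot"],o["ft_force"],manip.tips_ahead)
```

```text
2.7 [ 0.48872926 -0.16355647  0.35030801] [9.99999177e-01 1.28221811e-03 1.53553297e-05 2.89212935e-05] [ 0.06074087  0.0140593  -0.55207481] 0.019
```

View pics/w1.png

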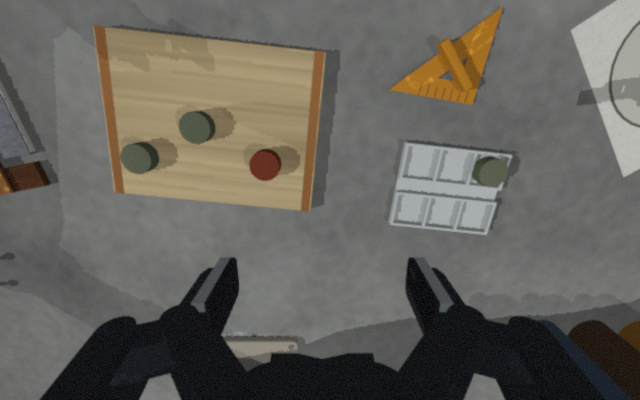

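The wrist view shows the board quad from (97,27) to (310,210), cakes at (197,126), (140,157) and (265,164), and the kept cake at (490,171). The palette spans roughly (390,140) to (512,234), and the set square's right-angle corner is at (473,104). Next I'll measure these.

```bash
cat >> h.py <<'E'
def big(m,n=1,amin=60):
    c,_=cv2.findContours(m.astype(np.uint8),cv2.RETR_EXTERNAL,cv2.CHAIN_APPROX_NONE)
    c=[x for x in c if cv2.contourArea(x)>amin]; return sorted(c,key=cv2.contourArea,reverse=True)[:n]
def cen(c):
    m=cv2.moments(c); return np.array([m["m10"]/m["m00"],m["m01"]/m["m00"]])
E
python3 - <<'E'
from h import *
W=np.load("w1.npz");im,K,E=W["im"],W["K"],W["E"]
hsv=cv2.cvtColor(im,cv2.COLOR_RGB2HSV)
for p in((197,126),(140,157),(265,164),(490,171),(150,90),(310,120),(420,208),(440,160),(455,65),(460,97),(350,100)): print(p,im[p[1],p[0]],hsv[p[1],p[0]])
np.set_printoptions(precision=4,suppress=True)
def quad(c,z,n):
    h=cv2.convexHull(c); q=cv2.minAreaRect(c); P=onz(K,E,h.reshape(-1,2),z)[:,:2].astype(np.float32)
    r=cv2.minAreaRect(P); print(n,r); return r
H,Sa,V=[hsv[...,i].astype(int) for i in range(3)]
box=np.zeros(im.shape[:2],bool)
b=box.copy(); b[15:225,80:340]=1
m=b&(Sa>70)&(H<30)&(V>110); c=big(cv2.morphologyEx(m.astype(np.uint8),cv2.MORPH_CLOSE,np.ones((3,3))))[0]; quad(c,.018,"board")
b=box.copy(); b[130:245,380:525]=1
m=b&(V>140); c=big(cv2.morphologyEx(m.astype(np.uint8),cv2.MORPH_CLOSE,np.ones((7,7))))[0]; quad(c,.013,"palette")
b=box.copy(); b[0:115,380:515]=1
m=b&(Sa>150)&(H<30)&(V>90); c=big(m)[0]; A,t=cv2.minEnclosingTriangle(c); print("set",onz(K,E,t.reshape(-1,2),.002))
E
```

```text
(197, 126) [83 87 72] [38 44 87]
(140, 157) [81 87 72] [42 44 87]
(265, 164) [103  53  36] [  8 166 103]
(490, 171) [90 93 77] [36 44 93]
(150, 90) [157 141 108] [ 20  80 157]
(310, 120) [134  91  54] [ 14 152 134]
(420, 208) [152 157 159] [ 99  11 159]
(440, 160) [154 158 160] [100  10 160]
(455, 65) [165 114  30] [ 19 209 165]
(460, 97) [162 113  38] [ 18 195 162]
(350, 100) [105 107 107] [ 90   5 107]
board ((0.5292893648147583, 0.0020417124032974243), (0.3186647593975067, 0.24059297144412994), 84.2172622680664)
palette ((0.42834293842315674, -0.36953291296958923), (0.17238537967205048, 0.13947457075119019), 83.78194427490234)
set [[ 0.587  -0.2494  0.002 ]
 [ 0.5633 -0.3917  0.002 ]
 [ 0.7083 -0.4154  0.002 ]]
```

```bash
cat >> h.py <<'E'
def cakes(im,K,E,z,box):
    hsv=cv2.cvtColor(cv2.GaussianBlur(im,(3,3),0),cv2.COLOR_RGB2HSV).astype(int); H,S,V=hsv[...,0],hsv[...,1],hsv[...,2]
    b=np.zeros(im.shape[:2],bool); b[box[1]:box[3],box[0]:box[2]]=1
    g=b&(S<64)&(S>25)&(V<115)&(H>26)&(H<60); r=b&(S>120)&(H<=11)&(V<140)
    out=[]
    for n,m in(("g",g),("r",r)):
        for c in big(cv2.morphologyEx(m.astype(np.uint8),cv2.MORPH_OPEN,np.ones((3,3))),5,200):
            uv=cen(c); out.append((n,uv.round(1),cv2.contourArea(c),cv2.boundingRect(c),onz(K,E,uv,z)[0].round(4)))
    return out
E
python3 - <<'E'
from h import *
W=np.load("w1.npz");im,K,E=W["im"],W["K"],W["E"]
for c in cakes(im,K,E,.033,(110,40,312,205)): print(c)
for c in cakes(im,K,E,.019,(465,145,520,195)): print(c)
S=np.load("scene0.npz")
for c in cakes(S["im"],S["K"],S["E"],.033,(262,180,365,235)): print(c)
E
```

```text
('g', array([139.1, 157.4]), 834.0, (121, 143, 37, 31), array([0.4859, 0.1118, 0.033 ]))
('g', array([196.4, 126.8]), 832.5, (179, 112, 36, 31), array([0.5313, 0.0194, 0.033 ]))
('r', array([264.8, 164.4]), 697.5, (250, 150, 31, 30), array([ 0.4757, -0.0771,  0.033 ]))
('g', array([490.1, 171.3]), 744.0, (473, 157, 35, 29), array([ 0.4629, -0.4298,  0.019 ]))
```

```bash
cat >> h.py <<'E'
def yaw(): 
    x,y,_,_=manip.get_obs()["ee_rot"]; return np.degrees(2*np.arctan2(y,x))
def to(p,yw=None,frm=None):
    p0=np.array(manip.get_obs()["position"]) if frm is None else np.array(frm); y0=yaw() if frm is None else yw; yw=y0 if yw is None else yw
    sp=-((yw-y0+180)%360-180)/180; a=np.radians(yw); d=np.array(p)-p0
    t=np.array([np.cos(a)*d[0]+np.sin(a)*d[1],np.sin(a)*d[0]-np.cos(a)*d[1],-d[2]])/.4
    print("spin",round(sp,4),"then t",t.round(4),"rows>=",np.linalg.norm(t)/.156)
E
python3 - <<'E'
from h import *
print(yaw())
c1=(.4757,-.0771);w=(.394,-.311);Y=84
to((*c1,.15),Y); to((*c1,.046),Y,(*c1,.15)); to((*w,.15),Y,(*c1,.15)); to((*w,.034),Y,(*w,.15))
E
```

```text
0.14693141314529687
spin -0.4659 then t [ 0.2116 -0.055   0.5008] rows>= 3.5025387489835955
spin 0.0 then t [0.   0.   0.26] rows>= 1.6666666666666663
spin 0.0 then t [-0.6029 -0.142  -0.    ] rows>= 3.97048314424716
spin 0.0 then t [0.   0.   0.29] rows>= 1.8589743589743588
```

arm_command:
  series: "0.2 0 0 0 -0.058; 0.2 0 0 0 -0.058; 0.2 0 0 0 -0.058; 0.2 0 0 0 -0.058; 0.2 0 0 0 -0.058; 0.2 0 0 0 -0.058; 0.2 0 0 0 -0.058; 0.2 0 0 0 -0.058; 0.2 0 0 0 0; 0.2 0 0 0 0"

```text
clock: 3.95
position: [0.4887, -0.1636, 0.3503]
ee_rot: [0.747, 0.665, 0.0, 0.0]
ft_force: [-0.0, 0.8, -1.1]
grip_width: 0.801
grasp_force: 0.0
```

arm_command:
  series: "0.2 0.053 -0.014 0.125 0; 0.2 0.053 -0.014 0.125 0; 0.2 0.053 -0.014 0.125 0; 0.2 0.053 -0.014 0.125 0; 0.2 0 0 0.1 0; 0.2 0 0 0.1 0; 0.2 0 0 0.03 0; 0.2 0 0 0.03 0; 0.2 0 0 0 0; 0.2 0 0 0 0"

```text
clock: 5.2
position: [0.4766, -0.077, 0.0473]
ee_rot: [0.745, 0.667, 0.0, 0.001]
ft_force: [0.6, -0.3, -0.4]
grip_width: 0.801
grasp_force: 0.0
```

Run:
```python
from h import *
o=manip.get_obs(); print(o["position"],o["ft_force"],yaw())
im,K,E,d=cam("side"); save(cv2.resize(im[130:300,230:470],None,fx=3,fy=3,interpolation=cv2.INTER_CUBIC),"s2.png")
```

```text
[ 0.47659708 -0.07697905  0.04734013] [ 0.60603104 -0.31469818 -0.40144726] 83.63472592562849
```

View pics/s2.png

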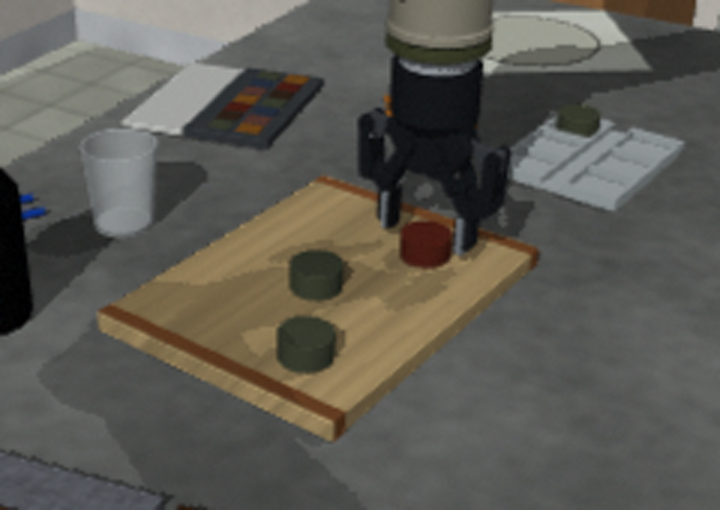

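The crop shows the fingers straddling the red cake at (425,243), with tips a little above its base. Next I close and carry it to well 2.

arm_command:
  series: "0.7 0 0 0 0; 0.7 0 0 0 0; 0.7 0 0 0 0; 0.7 0 0 0 0; 0.7 0 0 0 0; 0.7 0 0 -0.06 0; 0.7 0 0 -0.1 0; 0.7 0 0 -0.1 0; 0.7 0 0 0 0; 0.7 0 0 0 0"

```text
clock: 6.5
position: [0.4755, -0.0769, 0.1499]
ee_rot: [0.745, 0.667, -0.0, 0.0]
ft_force: [-0.8, -0.5, -1.2]
grip_width: 0.517
grasp_force: 41.1
```

arm_command:
  series: "0.7 -0.12 -0.029 0 0; 0.7 -0.12 -0.029 0 0; 0.7 -0.12 -0.029 0 0; 0.7 -0.12 -0.029 0 0; 0.7 -0.12 -0.029 0 0; 0.7 0 0 0 0; 0.7 0 0 0.1 0; 0.7 0 0 0.07 0; 0.7 0 0 0 0; 0.7 0 0 0 0"

```text
clock: 7.75
position: [0.3922, -0.3086, 0.0829]
ee_rot: [0.745, 0.667, 0.0, 0.0]
ft_force: [-0.3, 0.4, -0.5]
grip_width: 0.52
grasp_force: 41.2
```

Run:
```python
from h import *
o=manip.get_obs(); print(o["position"],o["ft_force"],yaw())
im,K,E,d=cam("wrist"); save(im,"w3.png"); np.savez("w3",im=im,K=K,E=E)
to((.394,-.311,.034))
```

```text
[ 0.39224494 -0.30859549  0.08291893] [-0.26231158  0.43346179 -0.47643103] 83.70345485636365
spin -0.0 then t [-0.0047  0.0045  0.1233] rows>= 0.7915066826934523
```

View pics/w3.png

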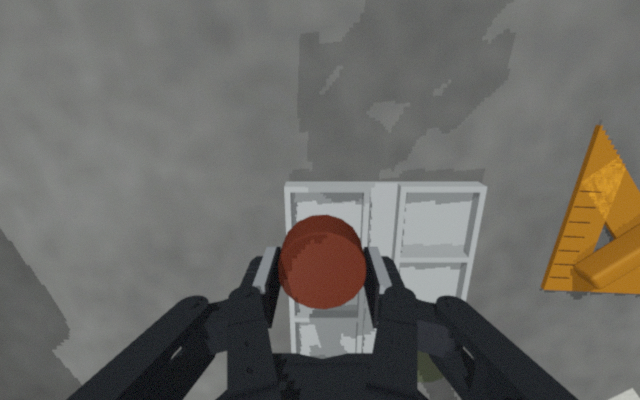

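The red cake is held at (322,262). The palette's +y edge corners are at (286,183) and (487,183), which I'll use to refine the well position.

Run:
```python
from h import *
W=np.load("w3.npz");im,K,E=W["im"],W["K"],W["E"]
P=onz(K,E,[(285,182.5),(487,183)],.013)[:,:2]; d=P[1]-P[0]; print(P,np.linalg.norm(d)); d/=np.linalg.norm(d); n=np.array([-d[1],d[0]])
c=P.mean(0)-.0845*n; print("yaw",np.degrees(np.arctan2(d[1],d[0])),c)
for i,(x,y) in {0:(-.04,-.055),1:(-.04,0),2:(-.04,.055),4:(.04,0),5:(.04,.055)}.items(): print(i,(c+x*d+y*n).round(4))
W=np.load("w1.npz");print(onz(W["K"],W["E"],[(403,141),(512,153),(491,235),(389,224)],.013))
```

```text
[[ 0.36991124 -0.27682149]
 [ 0.506643   -0.29215593]] 0.13758895125444284
yaw -6.398969570426109 [ 0.4288595  -0.36846227]
0 [ 0.383  -0.4187]
1 [ 0.3891 -0.364 ]
2 [ 0.3952 -0.3093]
4 [ 0.4686 -0.3729]
5 [ 0.4747 -0.3183]
[[ 0.50900541 -0.2893548   0.013     ]
 [ 0.49092897 -0.46215328  0.013     ]
 [ 0.34890017 -0.45615764  0.013     ]
 [ 0.36899411 -0.27851032  0.013     ]]
```

arm_command:
  series: "0.7 -0.002 0.007 0 0; 0.7 0 0 0.06 0; 0.7 0 0 0.04 0; 0.7 0 0 0.022 0; 0.7 0 0 0 0; 0.3 0 0 0 0; 0.3 0 0 0 0; 0.3 0 0 0 0; 0.3 0 0 -0.05 0; 0.3 0 0 -0.1 0"

```text
clock: 9.05
position: [0.3935, -0.3093, 0.0931]
ee_rot: [0.745, 0.667, -0.0, -0.001]
ft_force: [0.6, -0.0, 0.3]
grip_width: 0.696
grasp_force: 0.0
```

Run:
```python
from h import *
o=manip.get_obs(); p=o["position"];print(p,o["ft_force"],yaw())
im,K,E,d=cam("wrist"); save(im,"w4.png"); np.savez("w4",im=im,K=K,E=E)
for c in cakes(im,K,E,.016,(230,100,500,400)): print(c)
c2=(.5313,.0194);w=(.4747,-.3183)
to((*c2,.15)); to((*w,.1),83.7,(*c2,.15))
```

```text
[ 0.39349998 -0.30934767  0.09314097] [ 0.58791613 -0.01980528  0.32743351] 83.66392757257682
('r', array([323.3, 220.1]), 3134.0, (293, 189, 62, 64), array([ 0.3937, -0.3109,  0.016 ]))
spin -0.0 then t [ 0.8583  0.2446 -0.1275] rows>= 5.779058050596061
spin -0.0 then t [-0.8547 -0.048   0.125 ] rows>= 5.545539875641273
```

arm_command:
  series: "0.2 0.123 0.035 -0.018 0; 0.2 0.123 0.035 -0.018 0; 0.2 0.123 0.035 -0.018 0; 0.2 0.123 0.035 -0.018 0; 0.2 0.123 0.035 -0.018 0; 0.2 0.123 0.035 -0.018 0; 0.2 0.123 0.035 -0.018 0; 0.2 0 0 0 0; 0.2 0 0 0 0; 0.2 0 0 0 0"

```text
clock: 10.35
position: [0.5295, 0.02, 0.1437]
ee_rot: [0.746, 0.666, -0.0, 0.0]
ft_force: [-0.6, -0.3, 0.8]
grip_width: 0.797
grasp_force: 0.0
```

Run:
```python
from h import *
o=manip.get_obs(); p=o["position"];print(p,o["ft_force"],yaw())
im,K,E,d=cam("wrist")
for c in cakes(im,K,E,.033,(100,0,640,260)): print(c)
im,K,E,d=cam("scene"); 
for c in cakes(im,K,E,.019,(135,170,220,220)): print(c)
to((.5313,.0194,.046))
```

```text
[0.5295327  0.02002092 0.14366216] [-0.59493409 -0.31560474  0.77158612] 83.54880199323458
('g', array([249.2,  91.7]), 3207.0, (218, 59, 64, 66), array([0.4847, 0.1136, 0.033 ]))
('g', array([324.6, 202.6]), 2365.5, (298, 174, 54, 57), array([0.5312, 0.0198, 0.033 ]))
spin -0.0 then t [-0.0016  0.0044  0.2445] rows>= 1.5672891098069124
```

arm_command:
  series: "0.2 0 0.004 0.1 0; 0.2 0 0 0.1 0; 0.2 0 0 0.045 0; 0.2 0 0 0 0; 0.7 0 0 0 0; 0.7 0 0 0 0; 0.7 0 0 0 0; 0.7 0 0 0 0; 0.7 0 0 -0.1 0; 0.7 0 0 -0.1 0"

```text
clock: 11.7
position: [0.5315, 0.0214, 0.1278]
ee_rot: [0.745, 0.667, 0.0, 0.0]
ft_force: [0.5, -0.5, 0.8]
grip_width: 0.516
grasp_force: 41.1
```

arm_command:
  series: "0.7 -0.12 -0.007 0 0; 0.7 -0.12 -0.007 0 0; 0.7 -0.12 -0.007 0 0; 0.7 -0.12 -0.007 0 0; 0.7 -0.12 -0.007 0 0; 0.7 -0.12 -0.007 0 0; 0.7 -0.12 -0.007 0.05 0; 0.7 0 0 0.05 0; 0.7 0 0 0 0; 0.7 0 0 0 0"

```text
clock: 12.95
position: [0.4759, -0.3093, 0.087]
ee_rot: [0.744, 0.668, 0.0, 0.001]
ft_force: [0.0, 0.5, -0.1]
grip_width: 0.519
grasp_force: 41.1
```

Run:
```python
from h import *
o=manip.get_obs(); p=o["position"];print(p,o["grasp_force"],yaw())
im,K,E,d=cam("wrist"); save(im,"w5.png"); np.savez("w5",im=im,K=K,E=E)
to((.4747,-.3183,.034))
```

```text
[ 0.47588911 -0.30928218  0.08704259] 41.133320331573486 83.7828211329042
spin -0.0 then t [-0.0222 -0.0008  0.133 ] rows>= 0.8642394472225502
```

View pics/w5.png

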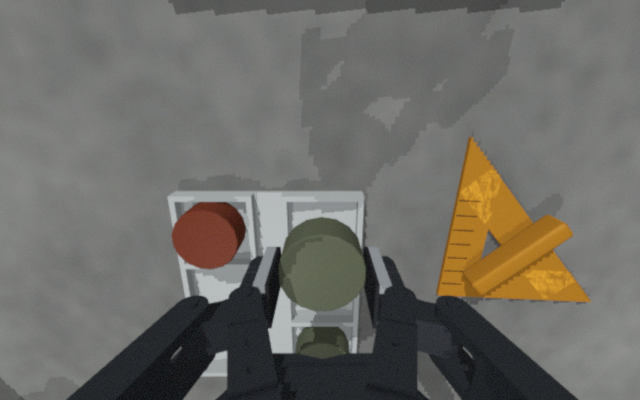

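The red cake is seated in well 2 at (208,235), and the green cake is held over well 5. Now I lower it.

arm_command:
  series: "0.7 -0.019 -0.001 0 0; 0.7 0 0 0.06 0; 0.7 0 0 0.05 0; 0.7 0 0 0.023 0; 0.7 0 0 0 0; 0.3 0 0 0 0; 0.3 0 0 0 0; 0.3 0 0 0 0; 0.3 0 0 -0.05 0; 0.3 0 0 -0.1 0"

```text
clock: 14.25
position: [0.4729, -0.3175, 0.0934]
ee_rot: [0.745, 0.667, -0.0, -0.001]
ft_force: [0.1, -1.3, -0.1]
grip_width: 0.7
grasp_force: 0.0
```

Run:
```python
from h import *
o=manip.get_obs(); p=o["position"];print(p,o["ft_force"],yaw())
im,K,E,d=cam("wrist"); np.savez("w6",im=im,K=K,E=E)
for c in cakes(im,K,E,.016,(130,100,500,400)): print(c)
to((.485,.113,.145))
```

```text
[ 0.47293322 -0.31754774  0.09338451] [ 0.05191678 -1.28324722 -0.13208924] 83.66899384306039
('g', array([322.9, 221.7]), 3223.0, (292, 189, 63, 66), array([ 0.4726, -0.3204,  0.016 ]))
('g', array([324.4, 335.9]), 1952.5, (298, 314, 54, 45), array([ 0.4625, -0.4261,  0.016 ]))
('r', array([213.4, 220. ]), 3362.0, (178, 189, 71, 64), array([ 0.3923, -0.3103,  0.016 ]))
spin -0.0 then t [ 1.0759 -0.0963 -0.1128] rows>= 6.962273936303626
```

arm_command:
  series: "0.2 0.135 -0.012 -0.014 0; 0.2 0.135 -0.012 -0.014 0; 0.2 0.135 -0.012 -0.014 0; 0.2 0.135 -0.012 -0.014 0; 0.2 0.135 -0.012 -0.014 0; 0.2 0.135 -0.012 -0.014 0; 0.2 0.135 -0.012 -0.014 0; 0.2 0.131 -0.012 -0.014 0; 0.2 0 0 0 0; 0.2 0 0 0 0"

```text
clock: 15.55
position: [0.4832, 0.1136, 0.1382]
ee_rot: [0.745, 0.667, 0.0, 0.001]
ft_force: [0.3, 0.2, -1.0]
grip_width: 0.8
grasp_force: 0.0
```

Run:
```python
from h import *
o=manip.get_obs(); p=o["position"];print(p,o["ft_force"],yaw())
im,K,E,d=cam("wrist"); save(im,"w7.png"); np.savez("w7",im=im,K=K,E=E)
for c in cakes(im,K,E,.033,(130,100,500,300)): print(c)
to((.485,.113,.046))
```

```text
[0.48316143 0.11358229 0.13816776] [ 0.30313478  0.21831029 -0.96640987] 83.67523920190095
('g', array([325.7, 205.4]), 2480.5, (299, 176, 55, 59), array([0.4858, 0.1129, 0.033 ]))
spin -0.0 then t [0.0008 0.0045 0.2298] rows>= 1.4730880109776263
```

arm_command:
  series: "0.2 0 0.005 0.1 0; 0.2 0 0 0.09 0; 0.2 0 0 0.04 0; 0.2 0 0 0 0; 0.7 0 0 0 0; 0.7 0 0 0 0; 0.7 0 0 0 0; 0.7 0 0 0 0; 0.7 0 0 -0.1 0; 0.7 0 0 -0.1 0"

```text
clock: 16.85
position: [0.485, 0.1139, 0.1274]
ee_rot: [0.745, 0.667, 0.0, 0.0]
ft_force: [0.4, -0.6, 0.5]
grip_width: 0.511
grasp_force: 41.2
```

arm_command:
  series: "0.7 -0.135 -0.012 0 0; 0.7 -0.135 -0.012 0 0; 0.7 -0.135 -0.012 0 0; 0.7 -0.135 -0.012 0 0; 0.7 -0.135 -0.012 0 0; 0.7 -0.135 -0.012 0 0; 0.7 -0.135 -0.012 0 0; 0.7 -0.135 -0.012 0 0; 0.7 -0.132 -0.012 0 0; 0.7 0 0 0 0"

```text
clock: 18.1
position: [0.3867, -0.3678, 0.1264]
ee_rot: [0.747, 0.665, -0.0, 0.001]
ft_force: [0.4, -0.1, -0.4]
grip_width: 0.522
grasp_force: 41.3
```

Run:
```python
from h import *
o=manip.get_obs(); p=o["position"];print(p,o["grasp_force"],yaw())
to((.3891,-.364,.034))
```

```text
[ 0.38669995 -0.36775702  0.12640321] 41.29644155502319 83.2905705640024
spin -0.0 then t [0.01   0.0049 0.231 ] rows>= 1.4825431999622625
```

arm_command:
  series: "0.7 0.012 0.005 0 0; 0.7 0 0 0.08 0; 0.7 0 0 0.06 0; 0.7 0 0 0 0; 0.7 0 0 0 0; 0.7 0 0 0 0; 0.7 0 0 0 0; 0.7 0 0 0 0; 0.7 0 0 0 0; 0.7 0 0 0 0"

```text
clock: 19.35
position: [0.391, -0.3587, 0.0695]
ee_rot: [0.745, 0.667, 0.0, -0.0]
ft_force: [0.6, -0.0, -0.3]
grip_width: 0.52
grasp_force: 41.3
```

Run:
```python
from h import *
o=manip.get_obs(); p=o["position"];print(p,o["grasp_force"],yaw())
to((.3891,-.363,.034))
```

```text
[ 0.39098661 -0.3587314   0.06950584] 41.296311020851135 83.66132507793307
spin -0.0 then t [-0.0111 -0.0035  0.0888] rows>= 0.5738980458113947
```

Good that I checked: the previous reading was taken before the arm had settled. I'll correct for that, then lower.

arm_command:
  series: "0.7 -0.011 -0.004 0 0; 0.7 0 0 0.04 0; 0.7 0 0 0.03 0; 0.7 0 0 0.019 0; 0.7 0 0 0 0; 0.3 0 0 0 0; 0.3 0 0 0 0; 0.3 0 0 0 0; 0.3 0 0 -0.05 0; 0.3 0 0 -0.1 0"

```text
clock: 20.6
position: [0.3881, -0.3621, 0.0934]
ee_rot: [0.745, 0.667, 0.0, -0.002]
ft_force: [0.1, -0.1, 0.0]
grip_width: 0.701
grasp_force: 0.0
```

arm_command:
  series: "0.3 0 0 -0.1 0; 0.3 0 0 -0.1 0; 0.3 0 0 -0.1 0; 0.3 -0.1 0 -0.1 0; 0.3 0.12 0 0 0; 0.3 0.12 0 0 0; 0.3 0.12 0 0 0; 0.3 0 0 0 0; 0.3 0 0 0 0; 0.3 0 0 0 0"

```text
clock: 21.85
position: [0.4, -0.2607, 0.2538]
ee_rot: [0.746, 0.666, -0.0, -0.0]
ft_force: [0.6, 0.4, 0.9]
grip_width: 0.7
grasp_force: 0.0
```

Run:
```python
from h import *
o=manip.get_obs(); p=o["position"];print(p,o["clock"],yaw())
im,K,E,d=cam("wrist"); save(im,"w8.png"); np.savez("w8",im=im,K=K,E=E)
for c in cakes(im,K,E,.016,(130,100,500,400)): print(c)
to((.40,.2,.35))
```

```text
[ 0.40002131 -0.26068221  0.2537857 ] 21.85 83.5602519716836
('g', array([386.4, 206.2]), 988.5, (369, 189, 37, 36), array([ 0.4777, -0.3198,  0.016 ]))
('g', array([321.8, 244.1]), 879.5, (306, 228, 33, 34), array([ 0.3875, -0.3654,  0.016 ]))
('g', array([372. , 280.2]), 399.0, (363, 264, 19, 34), array([ 0.4525, -0.4305,  0.016 ]))
('r', array([321.8, 206.4]), 901.5, (306, 190, 33, 35), array([ 0.3936, -0.3108,  0.016 ]))
spin -0.0 then t [ 1.1442 -0.1292 -0.2406] rows>= 7.540434946804393
```

View pics/w8.png

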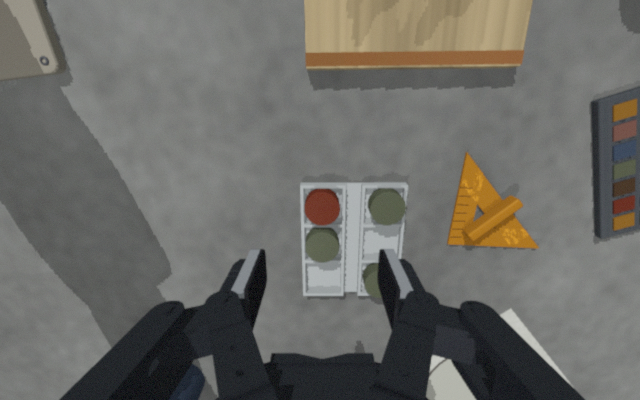

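The view shows all four cakes inside wells: red (322,206), greens (321,244) and (386,206), and the kept cake at (380,280). The board is clear on the part I can see. Next I move over the T-square.

arm_command:
  series: "0 0.142 0.009 -0.013 0; 0 0.142 0.009 -0.013 0; 0 0.142 0.009 -0.013 0; 0 0.142 0.009 -0.013 0; 0 0.142 0.009 -0.013 0; 0 0.142 0.009 -0.013 0; 0 0.142 0.009 -0.013 0; 0 0.142 0.009 -0.013 0; 0 0.142 0.009 -0.013 0; 0 0.142 0.009 -0.013 0"

```text
clock: 23.15
position: [0.5002, 0.3017, 0.3056]
ee_rot: [0.746, 0.666, -0.0, -0.0]
ft_force: [0.2, -0.2, 1.1]
grip_width: 1.001
grasp_force: 0.0
```

arm_command:
  series: "0 0 0 0 0; 0 0 0 0 0; 0 0 0 0 0; 0 0 0 0 0; 0 0 0 0 0; 0 0 0 0 0; 0 0 0 0 0; 0 0 0 0 0; 0 0 0 0 0; 0 0 0 0 0"

```text
clock: 24.4
position: [0.4989, 0.301, 0.3059]
ee_rot: [0.745, 0.667, -0.0, 0.0]
ft_force: [1.0, -0.4, 0.5]
grip_width: 1.002
grasp_force: 0.0
```

Run:
```python
from h import *
o=manip.get_obs(); p=o["position"];print(p,o["clock"],yaw())
im,K,E,d=cam("wrist"); save(im,"w9.png"); np.savez("w9",im=im,K=K,E=E)
for n in("scene","side"):
    im,K,E,d=cam(n); np.savez(n+"9",im=im,K=K,E=E)
```

```text
[0.49886656 0.30100318 0.30586904] 24.4 83.66379248265488
```

View pics/w9.png

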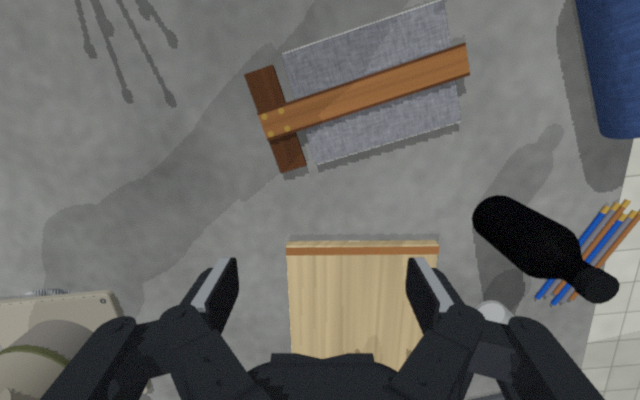

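The T-square head's dark bar runs from (258,70) to (293,168), and the blade runs to (466,58). The board's left edge is at row ~247, and the ink bottle is at (500,220). I'll measure these and plan the grasp.

Run:
```python
from h import *
np.set_printoptions(precision=4,suppress=True)
W=np.load("w9.npz");im,K,E=W["im"],W["K"],W["E"]
hsv=cv2.cvtColor(im,cv2.COLOR_RGB2HSV).astype(int);H,S,V=[hsv[...,i] for i in range(3)]
for p in((360,96),(260,90),(290,150),(300,250),(300,244),(350,300)): print(p,hsv[p[1],p[0]])
b=np.zeros(im.shape[:2],bool); b[30:180,235:480]=1
bl=b&(S>140)&(V>100)&(H<25); c=big(bl)[0]
P=onz(K,E,c.reshape(-1,2),.017)[:,:2].astype(np.float32); print("blade",cv2.minAreaRect(P),cv2.boxPoints(cv2.minAreaRect(P)))
hd=b&(S>90)&(V<=95)&(H<25)
for c in big(hd,2): 
    P=onz(K,E,c.reshape(-1,2),.012)[:,:2].astype(np.float32); print("head part",cv2.minAreaRect(P),cv2.boxPoints(cv2.minAreaRect(P)))
# board left edge column profiles
for u in(300,340,380,420): print(u,[tuple(hsv[v,u]) for v in range(236,262,2)])
```

```text
(360, 96) [ 14 146 141]
(260, 90) [ 11 148  69]
(290, 150) [ 10 133  69]
(300, 250) [ 14 143 141]
(300, 244) [ 20  78 164]
(350, 300) [ 20  75 174]
blade ((0.5593622922897339, 0.3837187588214874), (0.27698269486427307, 0.0341707244515419), 11.282955169677734) [[0.4202 0.3734]
 [0.4269 0.3399]
 [0.6985 0.3941]
 [0.6918 0.4276]]
head part ((0.5513238906860352, 0.4256657063961029), (0.2807151973247528, 0.052552465349435806), 11.122344017028809) [[0.4085 0.4244]
 [0.4187 0.3728]
 [0.6941 0.427 ]
 [0.684  0.4785]]
head part ((0.5680646300315857, 0.342206209897995), (0.2799210846424103, 0.05219285562634468), 11.594700813293457) [[0.4257 0.3396]
 [0.4362 0.2885]
 [0.7104 0.3448]
 [0.6999 0.3959]]
300 [(np.int64(60), np.int64(2), np.int64(117)), (np.int64(50), np.int64(6), np.int64(118)), (np.int64(21), np.int64(27), np.int64(130)), (np.int64(21), np.int64(78), np.int64(167)), (np.int64(20), np.int64(78), np.int64(164)), (np.int64(21), np.int64(76), np.int64(182)), (np.int64(15), np.int64(136), np.int64(143)), (np.int64(14), np.int64(143), np.int64(141)), (np.int64(14), np.int64(148), np.int
[... 1268 characters left out ...]
 np.int64(173)), (np.int64(21), np.int64(78), np.int64(171)), (np.int64(20), np.int64(74), np.int64(172))]
420 [(np.int64(30), np.int64(2), np.int64(125)), (np.int64(30), np.int64(2), np.int64(122)), (np.int64(19), np.int64(64), np.int64(144)), (np.int64(21), np.int64(73), np.int64(157)), (np.int64(20), np.int64(79), np.int64(167)), (np.int64(18), np.int64(92), np.int64(166)), (np.int64(14), np.int64(146), np.int64(147)), (np.int64(14), np.int64(146), np.int64(148)), (np.int64(14), np.int64(143), np.int64(150)), (np.int64(16), np.int64(107), np.int64(159)), (np.int64(20), np.int64(69), np.int64(163)), (np.int64(103), np.int64(13), np.int64(139)), (np.int64(108), np.int64(18), np.int64(145))]
```

Run:
```python
from h import *
np.set_printoptions(precision=4,suppress=True)
Et=np.load("w3.npz");K,E=Et["K"],Et["E"];im=Et["im"]
p0=np.array([.39224,-.3086,.0829]);a=np.radians(83.70);R=np.array([[np.cos(a),np.sin(a),0],[np.sin(a),-np.cos(a),0],[0,0,-1]])
for uv,y in(((278,248),-.022),((366,248),.022)):
    o,d=ray(K,E,uv); o=R.T@(o-p0); d=R.T@d[0]; print("46mm tip in tool",o+d*(y-o[1])/d[1])
# bright pad pixels
print([tuple(im[v,272]) for v in range(236,300,4)])
# open fingers in w9
Et=np.load("w9.npz");K,E=Et["K"],Et["E"]
p0=np.array([.49887,.3010,.30587]);a=np.radians(83.66);R=np.array([[np.cos(a),np.sin(a),0],[np.sin(a),-np.cos(a),0],[0,0,-1]])
for uv,y in(((237,258),-.0425),((407,258),.0425)):
    o,d=ray(K,E,uv); o=R.T@(o-p0); d=R.T@d[0]; print("open tip",o+d*(y-o[1])/d[1])
u=np.array([.9807,.1957]);O=np.array([.4417,.3602]); g=O+.056*u
to((*g,.12),11.28+180)
```

```text
46mm tip in tool [ 0.0142 -0.022   0.0049]
46mm tip in tool [0.0111 0.022  0.0108]
[(np.uint8(110), np.uint8(114), np.uint8(111)), (np.uint8(111), np.uint8(111), np.uint8(111)), (np.uint8(111), np.uint8(112), np.uint8(111)), (np.uint8(131), np.uint8(136), np.uint8(139)), (np.uint8(134), np.uint8(138), np.uint8(141)), (np.uint8(130), np.uint8(136), np.uint8(139)), (np.uint8(86), np.uint8(90), np.uint8(92)), (np.uint8(34), np.uint8(37), np.uint8(41)), (np.uint8(25), np.uint8(29), np.uint8(36)), (np.uint8(23), np.uint8(24), np.uint8(26)), (np.uint8(16), np.uint8(17), np.uint8(22)), (np.uint8(14), np.uint8(16), np.uint8(13)), (np.uint8(14), np.uint8(10), np.uint8(14)), (np.uint8(23), np.uint8(23), np.uint8(23)), (np.uint8(21), np.uint8(17), np.uint8(20)), (np.uint8(11), np.uint8(22), np.uint8(23))]
open tip [ 0.0088 -0.0425  0.0047]
open tip [0.0071 0.0425 0.0078]
spin -0.5979 then t [-0.0288  0.1732  0.4647] rows>= 3.184379414050539
```

arm_command:
  series: "0.4 0 0 0 -0.058; 0.4 0 0 0 -0.058; 0.4 0 0 0 -0.058; 0.4 0 0 0 -0.058; 0.4 0 0 0 -0.058; 0.4 0 0 0 -0.058; 0.4 0 0 0 -0.058; 0.4 0 0 0 -0.058; 0.4 0 0 0 -0.058; 0.4 0 0 0 -0.058"

```text
clock: 25.8
position: [0.499, 0.3009, 0.3059]
ee_rot: [-0.073, 0.997, 0.0, -0.0]
ft_force: [-0.1, -0.4, -0.3]
grip_width: 0.599
grasp_force: 0.0
```

arm_command:
  series: "0.4 0 0 0 -0.018; 0.4 -0.007 0.043 0.116 0; 0.4 -0.007 0.043 0.116 0; 0.4 -0.007 0.043 0.116 0; 0.4 -0.007 0.043 0.116 0; 0.4 0 0 0 0; 0.4 0 0 0 0; 0.4 0 0 0 0; 0.4 0 0 0 0; 0.4 0 0 0 0"

```text
clock: 27.05
position: [0.4968, 0.3704, 0.1209]
ee_rot: [-0.098, 0.995, 0.0, 0.0]
ft_force: [-0.7, -0.4, -0.8]
grip_width: 0.598
grasp_force: 0.0
```

Run:
```python
from h import *
o=manip.get_obs(); p=o["position"];print(p,o["grip_width"],yaw())
im,K,E,d=cam("wrist"); save(im,"w10.png"); np.savez("w10",im=im,K=K,E=E)
```

```text
[0.49676872 0.37044895 0.12093866] 0.5975819435459474 191.2687400276319
```

View pics/w10.png

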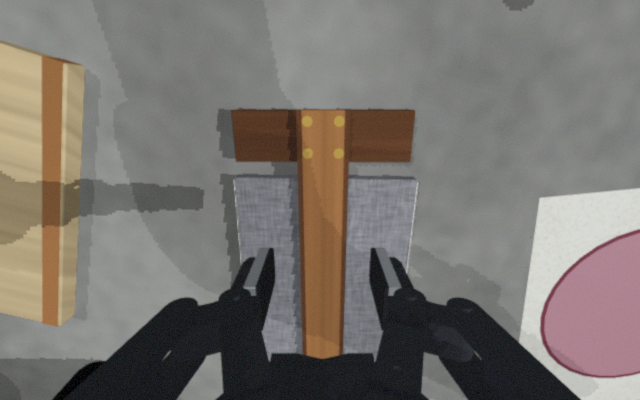

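The head spans u 233–414 with its inner face at row 161. The blade is centred at u≈323 and aligned with the tool. I'll compute the T-square frame relative to the tool, then descend.

Run:
```python
from h import *
np.set_printoptions(precision=4,suppress=True)
W=np.load("w10.npz");im,K,E=W["im"],W["K"],W["E"]
g=cv2.GaussianBlur(cv2.cvtColor(im,cv2.COLOR_RGB2HSV),(3,3),0).astype(int)[...,1]
def edge(line):  # subpixel max gradient
    d=np.diff(line.astype(float)); i=np.argmax(abs(d)); return i+.5
inn=[(u,150+edge(g[150:172,u])) for u in list(range(245,290,5))+list(range(360,405,5))]
P=onz(K,E,inn,.012)[:,:2]; f=np.array(cv2.fitLine(P.astype(np.float32),cv2.DIST_HUBER,0,.01,.01)).ravel(); print("inner",np.degrees(np.arctan2(f[1],f[0])),f[2:],np.array(inn)[:,1])
L=[(290+edge(g[v,290:312]),v) for v in range(185,240,5)];Rr=[(338+edge(g[v,338:362]),v) for v in range(185,240,5)]
for n,q in(("L",L),("R",Rr)):
    P=onz(K,E,q,.017)[:,:2]; f=np.array(cv2.fitLine(P.astype(np.float32),cv2.DIST_HUBER,0,.01,.01)).ravel(); print(n,np.degrees(np.arctan2(f[1],f[0])),P[0],P[-1])
o=manip.get_obs(); print(o["position"])
# board left edge
q=[(68+0*v,v) for v in (80,)]
to((.4967,.3711,.036))
```

```text
inner -79.14824 [0.4599 0.3683] [160.5 160.5 160.5 160.5 160.5 160.5 161.5 161.5 161.5 161.5 161.5 161.5
 161.5 161.5 161.5 161.5 161.5 161.5]
L 10.400893 [0.4827 0.348 ] [0.526  0.3571]
R 10.656097 [0.4748 0.3873] [0.5183 0.3955]
[0.4966 0.3705 0.1207]
spin -0.0 then t [-0.0004  0.0015  0.2118] rows>= 1.3578992115868107
```

arm_command:
  series: "0.4 0 0 0.1 0; 0.4 0 0 0.08 0; 0.4 0 0 0.032 0; 0.4 0 0 0 0; 0.4 0 0 0 0; 0.4 0 0 0.005 0; 0.4 0 0 0.005 0; 0.4 0 0 0 0; 0.4 0 0 0 0; 0.4 0 0 0 0"

```text
clock: 28.35
position: [0.4964, 0.3706, 0.0315]
ee_rot: [-0.098, 0.995, -0.0, 0.0]
ft_force: [0.7, 0.1, 0.1]
grip_width: 0.601
grasp_force: 0.0
```

arm_command:
  series: "0.4 0 0 0.005 0; 0.4 0 0 0.004 0; 0.4 0 0 0.002 0; 0.4 0 0 0 0; 0.4 0 0 0 0; 0.4 0 0 0 0; 0.4 0 0 0 0; 0.4 0 0 0 0; 0.4 0 0 0 0; 0.4 0 0 0 0"

```text
clock: 29.6
position: [0.4964, 0.3706, 0.0279]
ee_rot: [-0.098, 0.995, -0.0, 0.0]
ft_force: [-2.6, -3.9, 10.1]
grip_width: 0.6
grasp_force: 5.1
```

arm_command:
  series: "0.4 0 0 0.002 0; 0.4 0 0 0.002 0; 0.4 0 0 0 0; 0.4 0 0 0 0; 0.4 0 0 0 0; 0.4 0 0 0 0; 0.4 0 0 0 0; 0.4 0 0 0 0; 0.4 0 0 0 0; 0.4 0 0 0 0"

```text
clock: 30.85
position: [0.4964, 0.3707, 0.0278]
ee_rot: [-0.098, 0.995, -0.001, 0.0]
ft_force: [-6.0, -10.2, 25.7]
grip_width: 0.599
grasp_force: 12.9
```

arm_command:
  series: "0.4 0 0 -0.009 0; 0.4 0 0 0 0; 0.4 0 0 0 0; 0.7 0 0 0 0; 0.7 0 0 0 0; 0.7 0 0 0 0; 0.7 0 0 0 0; 0.7 0 0 0 0; 0.7 0 0 0 0; 0.7 0 0 0 0"
  newtons: 60

```text
clock: 32.1
position: [0.4967, 0.3714, 0.0302]
ee_rot: [-0.099, 0.995, 0.001, 0.001]
ft_force: [-1.7, -1.4, 8.9]
grip_width: 0.438
grasp_force: 62.8
```

arm_command:
  series: "0.7 0 0 -0.02 0; 0.7 0 0 -0.02 0; 0.7 0 0 -0.04 0; 0.7 0 0 -0.04 0; 0.7 0 0 0 0; 0.7 0 0 0 0; 0.7 0 0 0 0; 0.7 0 0 0 0; 0.7 0 0 0 0; 0.7 0 0 0 0"

```text
clock: 33.35
position: [0.4963, 0.3706, 0.077]
ee_rot: [-0.098, 0.995, -0.0, -0.0]
ft_force: [-0.1, 0.2, -2.0]
grip_width: 0.44
grasp_force: 60.5
```

Run:
```python
from h import *
o=manip.get_obs(); p=o["position"];print(p,o["grip_width"],yaw())
im,K,E,d=cam("wrist"); save(im,"w11.png"); np.savez("w11",im=im,K=K,E=E)
```

```text
[0.49631788 0.37063635 0.07697993] 0.43962928016995373 191.3027782943871
```

View pics/w11.png

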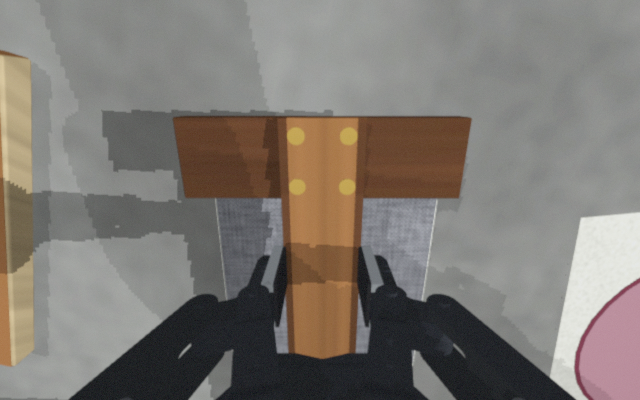

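The blade is held between the pads with the head level, and its inner edge lies along row 197, square to the tool. Next I fit the board's left edge and compute the target.

```bash
cat > tgt.py <<'E'
from h import *
np.set_printoptions(precision=4,suppress=True)
def board():
    W=np.load("w9.npz");im,K,E=W["im"],W["K"],W["E"]
    S=cv2.cvtColor(cv2.GaussianBlur(im,(3,3),0),cv2.COLOR_RGB2HSV).astype(float)[...,1]
    q=[]
    for u in range(295,432,4):
        col=S[242:253,u]; i=np.argmax(col>112); q.append((u,242+i-1+(112-col[i-1])/(col[i]-col[i-1])))
    P=onz(K,E,q,.018)[:,:2]; f=np.array(cv2.fitLine(P.astype(np.float32),cv2.DIST_HUBER,0,.01,.01)).ravel(); f=f if f[0]>0 else np.r_[-f[:2],f[2:]]
    ex=f[:2]; ey=np.array([-ex[1],ex[0]]); return ex,ey,f[2:],q
if __name__=="__main__":
    ex,ey,p,q=board(); print("left edge yaw",np.degrees(np.arctan2(ex[1],ex[0])),p)
    a=np.radians(-5.78); bx=np.array([np.cos(a),np.sin(a)]);by=np.array([-bx[1],bx[0]]); c=np.array([.5293,.0020])
    print("w1 edge dist of p:",(p-c)@by, "-> centre via edge", c+by*((p-c)@by-.160))
    W=np.load("w9.npz"); print("corners w9",onz(W["K"],W["E"],[(287,247),(438,247)],.018))
    W=np.load("w1.npz"); print("corners w1",onz(W["K"],W["E"],[(96,28),(115,192),(310,211),(325,52)],.018))
    W=np.load("w8.npz"); print("right edge w8",onz(W["K"],W["E"],[(308,67),(521,65)],.018))
    to((.47,.13,.077),84.2)
E
python3 tgt.py
```

```text
left edge yaw -5.6775026 [0.5471 0.1584]
w1 edge dist of p: 0.1574285678082463 -> centre via edge [ 0.529  -0.0006]
corners w9 [[0.4291 0.1712 0.018 ]
 [0.6636 0.1454 0.018 ]]
corners w1 [[ 0.6608  0.1448  0.018 ]
 [ 0.4262  0.1715  0.018 ]
 [ 0.3942 -0.1444  0.018 ]
 [ 0.6323 -0.1677  0.018 ]]
right edge w8 [[ 0.3969 -0.1432  0.018 ]
 [ 0.6331 -0.1677  0.018 ]]
spin 0.595 then t [-0.6052 -0.0048  0.0001] rows>= 3.8794147549679763
```

arm_command:
  series: "0.7 0 0 0 0.055; 0.7 0 0 0 0.055; 0.7 0 0 0 0.055; 0.7 0 0 0 0.055; 0.7 0 0 0 0.055; 0.7 0 0 0 0.055; 0.7 0 0 0 0.055; 0.7 0 0 0 0.055; 0.7 0 0 0 0.055; 0.7 0 0 0 0.055"

```text
clock: 34.65
position: [0.4962, 0.3707, 0.0771]
ee_rot: [0.695, 0.719, -0.0, -0.0]
ft_force: [0.4, 0.3, -1.4]
grip_width: 0.44
grasp_force: 60.4
```

arm_command:
  series: "0.7 0 0 0 0.045; 0.7 -0.118 0.0124 0 0; 0.7 -0.118 0.0124 0 0; 0.7 -0.118 0.0124 0 0; 0.7 -0.118 0.0124 0 0; 0.7 -0.118 0.0124 0 0; 0.7 0 0 0 0; 0.7 0 0 0 0; 0.7 0 0 0 0; 0.7 0 0 0 0"

```text
clock: 35.9
position: [0.497, 0.1345, 0.0771]
ee_rot: [0.741, 0.671, 0.0, -0.0]
ft_force: [0.1, -0.8, -1.8]
grip_width: 0.443
grasp_force: 60.6
```

arm_command:
  series: "0.7 0 0 0.02 0; 0.7 0 0 0.02 0; 0.7 0 0 0.02 0; 0.7 0 0 0 0; 0.7 0 0 0 0; 0.7 0 0 0 0; 0.7 0 0 0 0; 0.7 0 0 0 0; 0.7 0 0 0 0; 0.7 0 0 0 0"

```text
clock: 37.15
position: [0.4972, 0.1333, 0.0531]
ee_rot: [0.742, 0.67, -0.0, 0.0]
ft_force: [0.1, 0.9, -2.3]
grip_width: 0.438
grasp_force: 60.6
```

Run:
```python
from h import *
o=manip.get_obs(); p=o["position"];print(p,o["grip_width"],yaw(),o["ft_force"])
im,K,E,d=cam("wrist"); save(im,"w12.png"); np.savez("w12",im=im,K=K,E=E)
im,K,E,d=cam("side"); np.savez("side12",im=im,K=K,E=E)
to((.4974,.1335,.050),84.25)
```

```text
[0.49723229 0.13328976 0.05311752] 0.438471241494819 84.20008870621265 [ 0.11541538  0.88693451 -2.32109019]
spin -0.0003 then t [0.0005 0.0003 0.0078] rows>= 0.049845551812207824
```

View pics/w12.png

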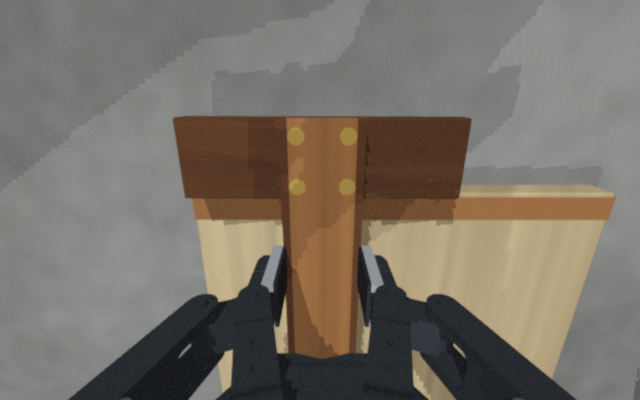

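The board's left edge is at row ~196, and the head's inner edge is at row ~198 but higher up. I'll compute the actual gap.

Run:
```python
from h import *
np.set_printoptions(precision=4,suppress=True)
W=np.load("w12.npz");im,K,E=W["im"],W["K"],W["E"]
S=cv2.cvtColor(cv2.GaussianBlur(im,(3,3),0),cv2.COLOR_RGB2HSV).astype(int)[...,1]
V=cv2.cvtColor(im,cv2.COLOR_RGB2HSV).astype(int)[...,2]
for u in(230,270,400,440): print(u,V[190:204,u])
q=[(u,190+np.argmax(np.diff(S[190:204,u]))+1) for u in range(480,605,8)]
print("edge rows",[x[1] for x in q])
P=onz(K,E,q,.018)[:,:2]; f=np.array(cv2.fitLine(P.astype(np.float32),cv2.DIST_HUBER,0,.01,.01)).ravel();print("edge",P[0],P[-1],np.degrees(np.arctan2(f[1],f[0])))
H=onz(K,E,[(187,198),(461,198)],.035)[:,:2]; print("head inner",H,np.degrees(np.arctan2(*(H[1]-H[0])[::-1])))
ex=np.array([.995,-.1002]);ey=np.array([.1002,.995]); print("gap",(H-P.mean(0))@ey, "head x in board",(H-np.array([.5293,.0013]))@ex)
print("board corner right",onz(K,E,[(612,196),(194,198)],.018)[:,:2])
```

```text
230 [ 89  88  85  89  91  89  90  86  94 112 112 109 116 111]
270 [ 77  76  73  79  78  79  78  77  88 113 115 113 112 116]
400 [77 75 77 76 77 76 79 76 82 97 96 97 98 97]
440 [ 82  82  81  78  72  75  75  75  82 105 115 118 116 114]
edge rows [np.int64(197), np.int64(197), np.int64(197), np.int64(197), np.int64(197), np.int64(197), np.int64(197), np.int64(197), np.int64(197), np.int64(197), np.int64(197), np.int64(197), np.int64(197), np.int64(197), np.int64(197), np.int64(197)]
edge [0.589  0.1546] [0.6568 0.1478] -5.746234
head inner [[0.4321 0.1756]
 [0.5705 0.1617]] -5.746103131807828
gap [0.0051 0.0052] head x in board [-0.1142  0.0249]
board corner right [[0.6634 0.1478]
 [0.4273 0.1703]]
```

arm_command:
  series: "0.7 0 0 0.02 0; 0.7 0 0 0.01 0; 0.7 0 0 0.008 0; 0.7 0 0 0 0; 0.7 -0.005 0 0 0; 0.7 -0.004 0 0 0; 0.7 -0.004 0 0 0; 0.7 0 0 0 0; 0.7 0 0 0 0; 0.7 0 0 0 0"

```text
clock: 38.5
position: [0.497, 0.1312, 0.0383]
ee_rot: [0.741, 0.671, 0.002, -0.001]
ft_force: [2.7, 11.9, -7.1]
grip_width: 0.441
grasp_force: 61.4
```

arm_command:
  series: "0.7 -0.002 0 0 0; 0.7 0 0 0 0; 0.7 0 0 0 0; 0.7 0 0 0 0; 0.7 0 0 0 0; 0.7 0 0 0 0; 0.7 0 0 0 0; 0.7 0 0 0 0; 0.7 0 0 0 0; 0.7 0 0 0 0"

```text
clock: 39.75
position: [0.497, 0.1312, 0.0384]
ee_rot: [0.741, 0.671, 0.003, -0.001]
ft_force: [2.7, 14.8, -9.4]
grip_width: 0.436
grasp_force: 61.3
```

arm_command:
  series: "0.7 0.003 0 0.003 0; 0.35 0 0 0 0; 0.35 0 0 0 0; 0.35 0 0 0 0; 0.35 0 0 -0.05 0; 0.35 0 0 -0.1 0; 0.35 0 0 -0.1 0; 0.35 0 0 0 0; 0.35 0 0 0 0; 0.35 0 0 0 0"

```text
clock: 41.0
position: [0.4962, 0.1283, 0.1361]
ee_rot: [0.742, 0.67, -0.001, -0.0]
ft_force: [0.3, 0.5, -0.2]
grip_width: 0.651
grasp_force: 0.0
```

Run:
```python
from h import *
np.set_printoptions(precision=4,suppress=True)
o=manip.get_obs(); p=o["position"];print(p,yaw(),o["ft_force"])
im,K,E,d=cam("wrist"); save(im,"w13.png"); np.savez("w13",im=im,K=K,E=E)
```

```text
[0.4962 0.1283 0.1361] 84.20161003762128 [ 0.2952  0.499  -0.1652]
```

View pics/w13.png

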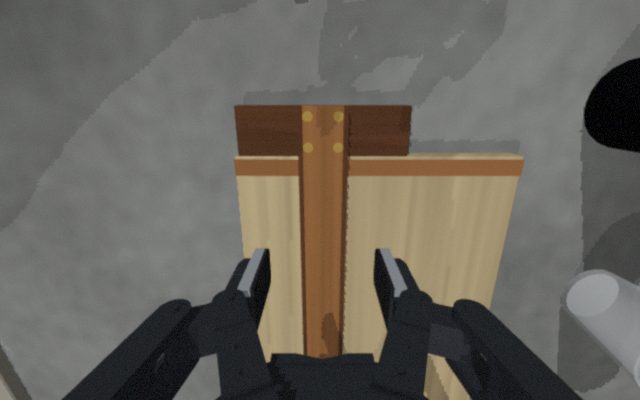

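The T-square rests on the board: the head is at rows 106–155 and the board's top edge at row ~159. I'll measure the remaining gap at both ends.

Run:
```python
from h import *
np.set_printoptions(precision=4,suppress=True)
W=np.load("w13.npz");im,K,E=W["im"],W["K"],W["E"]
h=cv2.cvtColor(im,cv2.COLOR_RGB2HSV).astype(int)
for u in(242,260,280,360,380,400,430,480): print(u,"V",h[148:168,u,2],"S",h[152:164,u,1])
print(onz(K,E,[(245,155.5),(245,158.5),(405,155.5),(405,158.5)],.018))
```

```text
242 V [ 77  76  76  76  76  76  80 102 150 176 167 148 132 130 132 132 132 130
 130 130] S [158 161 147 110  85  75  78 103 137 149 149 147]
260 V [ 77  78  75  80  76  79  83  98 145 171 164 148 132 132 134 131 131 130
 131 130] S [168 136 129 114  84  76  82 100 141 143 141 154]
280 V [ 75  76  74  74  75  76  81  98 143 172 170 158 134 131 135 134 132 130
 134 131] S [177 161 139 109  89  77  77  97 137 150 144 145]
360 V [ 73  72  78  75  70  72  77  93 139 167 165 153 136 134 133 133 133 132
 131 133] S [153 142 142 104  86  75  77  95 141 139 146 150]
380 V [ 71  77  75  82  77  76  77  93 133 163 162 153 135 136 135 136 134 136
 136 137] S [139 151 139 110  90  78  82  95 147 146 147 148]
400 V [ 74  76  78  76  74  76  82  85 130 163 159 154 137 138 138 136 137 136
 137 136] S [155 154 143 120  92  75  83  96 141 144 152 148]
430 V [109 108 110 110 116 132 140 143 151 160 157 150 142 137 139 136 140 136
 138 138] S [ 22  62  77  80  81  78  83 102 135 154 152 154]
480 V [113 111 114 115 119 136 144 146 161 168 163 157 139 139 138 138 141 137
 137 140] S [ 26  68  78  82  76  76  77  89 139 149 146 150]
[[0.4362 0.1732 0.018 ]
 [0.4357 0.1708 0.018 ]
 [0.5675 0.16   0.018 ]
 [0.5675 0.1575 0.018 ]]
```

arm_command:
  series: "1 0.07 0 0 0; 1 0.1 0 0 0; 1 0.102 0.005 0 0; 1 0 0 0 0; 1 0 0 0 0; 1 0 0 0 0; 1 0 0 0.1 0; 1 0 0 0.1 0; 1 0 0 0.065 0; 1 0 0 0 0"

```text
clock: 42.3
position: [0.5088, 0.235, 0.0291]
ee_rot: [0.742, 0.67, -0.002, -0.0]
ft_force: [-0.3, 0.2, 1.1]
grip_width: -0.003
grasp_force: 0.0
```

arm_command:
  series: "1 -0.01 0 0 0; 1 -0.01 0 0 0; 1 -0.005 0 0 0; 1 0 0 0 0; 1 0 0 0 0; 1 0 0 0 0; 1 0 0 0 0; 1 0 0 0 0; 1 0 0 0 0; 1 0 0 0 0"

```text
clock: 43.55
position: [0.5087, 0.2266, 0.0307]
ee_rot: [0.742, 0.67, -0.0, 0.0]
ft_force: [-0.2, -0.1, 0.4]
grip_width: 0.0
grasp_force: 0.0
```

arm_command:
  series: "1 -0.005 0 0 0; 1 -0.005 0 0 0; 1 -0.003 0 0 0; 1 0 0 0 0; 1 0 0 0 0; 1 0 0 0 0; 1 0 0 0 0; 1 0 0 0 0; 1 0 0 0 0; 1 0 0 0 0"

```text
clock: 44.8
position: [0.5082, 0.2215, 0.0307]
ee_rot: [0.742, 0.67, 0.0, 0.0]
ft_force: [-0.0, 0.3, -0.2]
grip_width: 0.001
grasp_force: 0.0
```

arm_command:
  series: "1 -0.005 0 0 0; 1 -0.005 0 0 0; 1 0 0 0 0; 1 0 0 0 0; 1 0 0 0 0; 1 0 0 0 0; 1 0 0 0 0; 1 0 0 0 0; 1 0 0 0 0; 1 0 0 0 0"

```text
clock: 46.05
position: [0.5078, 0.2175, 0.0307]
ee_rot: [0.742, 0.67, -0.0, 0.0]
ft_force: [-0.3, -0.1, -0.4]
grip_width: 0.001
grasp_force: 0.0
```

arm_command:
  series: "1 -0.005 0 0 0; 1 0 0 0 0; 1 0 0 0 0; 1 0 0 0 0; 1 0 0 0 0; 1 0 0 0 0; 1 0 0 0 0; 1 0 0 0 0; 1 0 0 0 0; 1 0 0 0 0"

```text
clock: 47.3
position: [0.5076, 0.2169, 0.0309]
ee_rot: [0.742, 0.671, 0.001, -0.001]
ft_force: [1.5, 5.3, -2.9]
grip_width: 0.002
grasp_force: 2.7
```

Contact came early. The bright strip in the pixel rows is plywood outside the batten, so the true edge is at row ~156 and the head was already flush. I'll give it one firm nudge, back away, and go to the set square.

arm_command:
  series: "1 -0.004 0 0 0; 1 0 0 0 0; 1 0 0 0 0; 1 0 0 0 0; 1 0.02 0 0 0; 1 0.04 0 0 0; 1 0 0 -0.1 0; 1 0 0 -0.12 0; 1 0 0 -0.12 0; 0.4 0 0 -0.12 0"

```text
clock: 48.55
position: [0.5096, 0.2385, 0.2164]
ee_rot: [0.742, 0.671, -0.0, 0.0]
ft_force: [0.4, 0.6, 0.2]
grip_width: 0.202
grasp_force: 0.0
```

Run:
```python
from h import *
o=manip.get_obs(); print(o["position"],yaw(),o["ft_force"])
to((.60,-.33,.25),84.2)
```

```text
[0.5095747  0.23847803 0.21642462] 84.23504035682728 [0.41341674 0.61064365 0.21027215]
spin 0.0002 then t [-1.3911  0.3685 -0.0839] rows>= 9.240436715793617
```

arm_command:
  series: "0.4 -0.149 0.035 -0.009 0; 0.4 -0.149 0.035 -0.009 0; 0.4 -0.149 0.035 -0.009 0; 0.4 -0.149 0.035 -0.009 0; 0.4 -0.149 0.035 -0.009 0; 0.4 -0.149 0.035 -0.009 0; 0.4 -0.149 0.035 -0.009 0; 0.4 -0.149 0.035 -0.009 0; 0.4 -0.149 0.035 -0.009 0; 0.4 -0.149 0.035 -0.009 0"

```text
clock: 49.8
position: [0.5895, -0.3707, 0.2509]
ee_rot: [0.742, 0.671, -0.0, 0.0]
ft_force: [1.1, 0.0, 0.5]
grip_width: 0.597
grasp_force: 0.0
```

arm_command:
  series: "0.4 0 0 0 0.057; 0.4 0 0 0 0.057; 0.4 0 0 0 0.057; 0.4 0 0 0 0.057; 0.4 0 0 0 0.057; 0.4 0 0 0 0; 0.4 0 0 0 0; 0.4 0 0 0 0; 0.4 0 0 0 0; 0.4 0 0 0 0"

```text
clock: 51.05
position: [0.5888, -0.3694, 0.2507]
ee_rot: [0.959, 0.283, -0.0, 0.0]
ft_force: [-0.7, 0.0, 0.0]
grip_width: 0.598
grasp_force: 0.0
```

Run:
```python
from h import *
o=manip.get_obs(); p=o["position"];print(p,yaw(),o["ft_force"])
im,K,E,d=cam("wrist"); save(im,"w14.png"); np.savez("w14",im=im,K=K,E=E)
```

```text
[ 0.58884594 -0.36937802  0.25071432] 32.92412693092657 [-0.65667946  0.03431158  0.02808976]
```

View pics/w14.png

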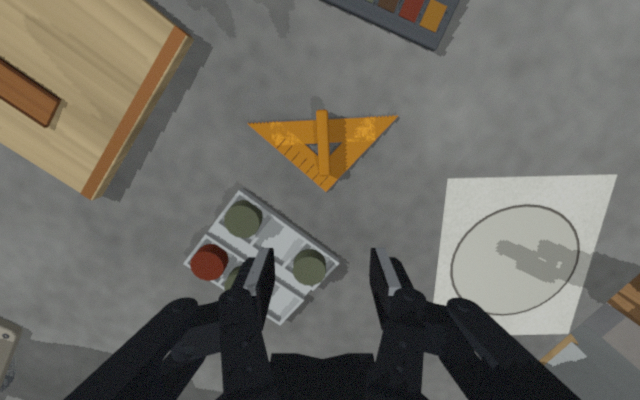

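The set square's right-angle corner is at (328,191), its tips at (249,124) and (397,117), and its grab bar runs from (321,110) to (324,178). Viewing budget is used up, so I'll go on numerically.

```bash
cat >> h.py <<'E'
def fit(P):
    f=np.array(cv2.fitLine(np.asarray(P,np.float32),cv2.DIST_HUBER,0,.001,.001)).ravel(); return f[:2],f[2:]
def isect(l1,l2):
    t=np.linalg.solve(np.c_[l1[0],-l2[0]],l2[1]-l1[1]); return l1[1]+t[0]*l1[0]
def setsq(im,K,E,box,z):
    """leg lines of the set square: rays of mask contour on plane z; box=(u0,v0,u1,v1)"""
    h=cv2.cvtColor(im,cv2.COLOR_RGB2HSV).astype(int); b=np.zeros(im.shape[:2],bool); b[box[1]:box[3],box[0]:box[2]]=1
    m=b&(h[...,1]>165)&(h[...,0]<26)&(h[...,2]>60); c=big(m)[0].reshape(-1,2); 
    return onz(K,E,c,z)[:,:2],c
E
python3 - <<'E'
from h import *
np.set_printoptions(precision=4,suppress=True)
W=np.load("w14.npz");im,K,E=W["im"],W["K"],W["E"]
h=cv2.cvtColor(im,cv2.COLOR_RGB2HSV).astype(int)
for v in(112,116,140,170): print(v,[tuple(int(t) for t in x) for x in h[v,308:338:3]])
P,c=setsq(im,K,E,(235,95,410,205),.003)
hull=cv2.convexHull(c); A,t=cv2.minEnclosingTriangle(c); print("tri px",t.reshape(-1,2), cv2.contourArea(c))
def near(a,b,tol=1.6):
    a,b=np.array(a,float),np.array(b,float);d=(b-a)/np.linalg.norm(b-a);s=(c-a)@d;n=abs((c-a)@np.array([-d[1],d[0]]));L=np.linalg.norm(b-a)
    return P[(n<tol)&(s>8)&(s<L-8)]
l1=fit(near((250,124),(327,191)));l2=fit(near((397,118),(329,191)));l3=fit(near((250,123),(312,120)))
C=isect(l1,l2);A1=isect(l1,l3);A2=isect(l2,l3)
for n,l in(("l1",l1),("l2",l2),("hyp",l3)): print(n,np.degrees(np.arctan2(l[0][1],l[0][0])))
print("corner",C,"tips",A1,A2,np.linalg.norm(A1-C),np.linalg.norm(A2-C))
E
```

```text
112 [(90, 5, 110), (75, 5, 107), (50, 8, 97), (18, 198, 167), (18, 203, 167), (18, 198, 165), (18, 194, 142), (20, 8, 100), (45, 10, 103), (70, 7, 113)]
116 [(45, 5, 107), (90, 5, 102), (50, 8, 97), (18, 197, 171), (18, 199, 169), (18, 191, 168), (18, 199, 149), (60, 7, 77), (70, 9, 81), (45, 7, 74)]
140 [(18, 202, 169), (18, 201, 169), (19, 211, 155), (18, 210, 154), (18, 198, 171), (18, 199, 169), (18, 198, 165), (16, 199, 124), (17, 206, 129), (17, 192, 130)]
170 [(17, 186, 140), (18, 205, 167), (18, 205, 168), (18, 197, 167), (19, 210, 171), (18, 201, 169), (18, 197, 167), (18, 205, 132), (18, 188, 129), (17, 189, 132)]
tri px [[232.8634 110.4764]
 [325.6373 190.7133]
 [403.1366 109.5236]] 5276.0Traceback (most recent call last):
  File "<stdin>", line 11, in <module>
  File "h.py", line 42, in fit
    f=np.array(cv2.fitLine(np.asarray(P,np.float32),cv2.DIST_HUBER,0,.001,.001)).ravel(); return f[:2],f[2:]
               ~~~~~~~~~~~^^^^^^^^^^^^^^^^^^^^^^^^^^^^^^^^^^^^^^^^^^^^^^^^^^^^^
cv2.error: OpenCV(4.12.0) /io/opencv/modules/imgproc/src/linefit.cpp:50: error: (-215:Assertion failed) count > 0 in function 'fitLine2D_wods'
```

```bash
cat >> h.py <<'E'
def legs(c,P,ca,a,cb,b,tol=2.5):
    out=[]
    for p,q in((ca,a),(cb,b)):
        p,q=np.array(p,float),np.array(q,float);L=np.linalg.norm(q-p);d=(q-p)/L;s=(c-p)@d;n=abs((c-p)@np.array([-d[1],d[0]]))
        f=fit(P[(n<tol)&(s>.08*L)&(s<.92*L)]); out.append(f)
    return out
E
python3 - <<'E'
from h import *
np.set_printoptions(precision=4,suppress=True)
W=np.load("w14.npz");im,K,E=W["im"],W["K"],W["E"]
P,c=setsq(im,K,E,(235,95,410,205),.002)
l1,l2=legs(c,P,(325.6,190.7),(248,124),(325.6,190.7),(397,116.5))
C=isect(l1,l2); d1=l1[0]*np.sign((P.mean(0)-C)@l1[0]); d2=l2[0]*np.sign((P.mean(0)-C)@l2[0])
print("C",C,"leg1",d1,np.degrees(np.arctan2(d1[1],d1[0])),((P-C)@d1).max(),"leg2",np.degrees(np.arctan2(d2[1],d2[0])),((P-C)@d2).max())
yx=np.degrees(np.arctan2(d2[1],d2[0])); yy=np.degrees(np.arctan2(d1[1],d1[0])); y=(yx+yy-90)/2; a=np.radians(y)
ex=np.array([np.cos(a),np.sin(a)]);ey=np.array([-ex[1],ex[0]]); b=C+.046*(ex+ey); print("yaw",y,"bar centre",b)
# bar check: centre of top at z=.024 from rows
h=cv2.cvtColor(im,cv2.COLOR_RGB2HSV).astype(int)
print("bar far end centre",onz(K,E,[(321.5,110.5)],.024), "expected",b+.039*(ex+ey)/2**.5)
S=np.load("scene9.npz")
to((*b,.10),y+45)
E
```

```text
C [ 0.5643 -0.3907] leg1 [0.1577 0.9875] 80.92871880065863 0.12696600197290026 leg2 -9.322404678205327 0.12736017174741573
yaw -9.19684293877335 bar centre [ 0.6171 -0.3527]
bar far end centre [[ 0.6468 -0.3309  0.024 ]] expected [ 0.6487 -0.3298]
spin -0.016 then t [0.0817 0.0075 0.3768] rows>= 2.4716376659599524
```

arm_command:
  series: "0.6 0 0 0 -0.016; 0.6 0.03 0.003 0.1 0; 0.6 0.03 0.003 0.1 0; 0.6 0.022 0.002 0.1 0; 0.6 0 0 0.077 0; 0.6 0 0 0 0; 0.6 0 0 0 0; 0.6 0 0 0 0; 0.6 0 0 0 0; 0.6 0 0 0 0"
  newtons: 50

```text
clock: 52.35
position: [0.6175, -0.3529, 0.1005]
ee_rot: [0.952, 0.307, 0.0, 0.0]
ft_force: [0.4, -0.1, 0.1]
grip_width: 0.402
grasp_force: 0.0
```

Run:
```python
from h import *
o=manip.get_obs(); p=o["position"];print(p,yaw(),o["grip_width"])
im,K,E,d=cam("wrist"); save(im,"w15.png"); np.savez("w15",im=im,K=K,E=E)
h=cv2.cvtColor(im,cv2.COLOR_RGB2HSV).astype(int); m=(h[...,1]>165)&(h[...,0]<26); 
# bar-top sides: bright on top vs rest; print row profile
for v in(130,150,170): 
    u=np.where(m[v])[0]; print(v,u.min() if len(u) else None,u.max() if len(u) else None,h[v,290:352:3,2])
print(onz(K,E,[(322,150)],.024))
to((.6171,-.3527,.027))
```

```text
[ 0.6175387  -0.35286595  0.10051692] 35.776716949785644 0.40164935637335775
130 None None [120 120 119 121 119 120 109 110 111 113 115 113 112 119 124 124 122 123
 124 119 121]
150 None None [119 122 118 116 116 105 105 107 106 108 107 118 122 124 123 121 124 121
 122 125 129]
170 313 330 [116 116 113 115 117 107 104 118 179 173 163 161 156 128  87  87  88  90
 103 118 121]
[[ 0.65776123 -0.32366091  0.024     ]]
spin -0.0 then t [-0.0006 -0.0008  0.1833] rows>= 1.1749101005577205
```

arm_command:
  series: "0.6 0 0 0.08 0; 0.6 0 0 0.06 0; 0.6 0 0 0.03 0; 0.6 0 0 0.011 0; 0.6 0 0 0 0; 0.95 0 0 0 0; 0.95 0 0 0 0; 0.95 0 0 0 0; 0.95 0 0 0 0; 0.95 0 0 0 0"

```text
clock: 53.65
position: [0.618, -0.353, 0.0287]
ee_rot: [0.952, 0.307, 0.001, 0.001]
ft_force: [-0.6, 0.2, 5.6]
grip_width: 0.147
grasp_force: 51.4
```

arm_command:
  series: "0.95 0 0 -0.03 0; 0.95 0 0 -0.06 0; 0.95 0 0 -0.06 0; 0.95 0 0 0 0; 0.95 0 0 0 0; 0.95 0 0 0 0; 0.95 0 0 0 0; 0.95 0 0 0 0; 0.95 0 0 0 0; 0.95 0 0 0 0"

```text
clock: 54.9
position: [0.6174, -0.3527, 0.0875]
ee_rot: [0.952, 0.307, 0.0, 0.0]
ft_force: [0.1, -0.2, -1.9]
grip_width: 0.148
grasp_force: 50.6
```

Run:
```python
from h import *
np.set_printoptions(precision=4,suppress=True)
o=manip.get_obs(); p=o["position"];print(p,yaw(),o["grip_width"],o["grasp_force"])
im,K,E,d=cam("wrist"); save(im,"w16.png"); np.savez("w16",im=im,K=K,E=E)
for n in("scene","side"):
    im,K,E,d=cam(n); np.savez(n+"16",im=im,K=K,E=E)
```

```text
[ 0.6174 -0.3527  0.0875] 35.78206775515431 0.14809903346109227 50.55650532245636
```

arm_command:
  series: "0.95 0 0 0 -0.019; 0.95 0.074 -0.118 0 0; 0.95 0.074 -0.118 0 0; 0.95 0.074 -0.118 0 0; 0.95 0.074 -0.118 0 0; 0.95 0.074 -0.118 0 0; 0.95 0.074 -0.118 0 0; 0.95 0.075 -0.116 0 0; 0.95 0 0 0 0; 0.95 0 0 0 0"

```text
clock: 56.3
position: [0.5701, 0.0334, 0.0876]
ee_rot: [0.942, 0.336, 0.0, 0.0]
ft_force: [-0.2, -0.6, -0.4]
grip_width: 0.147
grasp_force: 50.5
```

arm_command:
  series: "0.95 0 0 0 0; 0.95 0 0 0 0; 0.95 0 0 0 0; 0.95 0 0 0 0; 0.95 0 0 0 0; 0.95 0 0 0 0; 0.95 0 0 0 0; 0.95 0 0 0 0; 0.95 0 0 0 0; 0.95 0 0 0 0"

```text
clock: 57.55
position: [0.5699, 0.0339, 0.0875]
ee_rot: [0.942, 0.335, 0.0, 0.0]
ft_force: [-0.3, -0.2, -0.1]
grip_width: 0.149
grasp_force: 50.5
```

Run:
```python
from h import *
np.set_printoptions(precision=4,suppress=True,linewidth=160)
o=manip.get_obs(); p=o["position"];print(p,yaw(),o["grip_width"],o["grasp_force"])
im,K,E,d=cam("wrist"); save(im,"w17.png"); np.savez("w17",im=im,K=K,E=E)
h=cv2.cvtColor(im,cv2.COLOR_RGB2HSV).astype(int); m=(h[...,1]>165)&(h[...,0]<26)&(h[...,0]>15)&(h[...,2]>100)
for c in big(m,4): print("amber",cv2.boundingRect(c),cv2.contourArea(c))
# expected projections of set-square points
def S(pt,z=0):
    a=np.radians(yaw()-45);ex=np.array([np.cos(a),np.sin(a)]);ey=np.array([-ex[1],ex[0]]); q=p[:2]+(pt[0]-.046)*ex+(pt[1]-.046)*ey; return [*q,p[2]-.0287+z]
for n,pt in(("C",(0,0)),("ytip",(0,.13)),("y100",(0,.1)),("y60",(0,.06)),("xtip",(.13,0))): print(n,proj(K,E,S(pt,.004)))
c=np.array([.5293,.002]);a=np.radians(-5.75);ex=np.array([np.cos(a),np.sin(a)]);ey=np.array([-ex[1],ex[0]])
for y in(.16,.12,.08,.04,0,-.08): print("blade up edge",y,proj(K,E,[*(c-.025*ex+y*ey),.023]))
```

```text
[0.5699 0.0339 0.0875] 39.2025825775452 0.14877996635025054 50.54220914840698
amber (152, 192, 339, 154) 18449.0
C [[322.2854 343.0869]]
ytip [[151.6229 208.4506]]
y100 [[196.4741 243.8339]]
y60 [[250.77   286.6681]]
xtip [[493.3953 208.7231]]
blade up edge 0.16 [[118.6629 162.2659]]
blade up edge 0.12 [[169.6948 203.3949]]
blade up edge 0.08 [[216.246  240.9128]]
blade up edge 0.04 [[258.882  275.2751]]
blade up edge 0 [[298.0767 306.864 ]]
blade up edge -0.08 [[367.6843 362.9641]]
```

Run:
```python
from h import *
np.set_printoptions(precision=4,suppress=True,linewidth=170)
c=np.array([.5293,.002]);a=np.radians(-5.75);ex=np.array([np.cos(a),np.sin(a)]);ey=np.array([-ex[1],ex[0]])
W=np.load("w13.npz");im,K,E=W["im"],W["K"],W["E"]; g=cv2.cvtColor(cv2.GaussianBlur(im,(3,3),0),cv2.COLOR_RGB2HSV).astype(float)
for v in(180,210,240): print(v,g[v,336:356,1],g[v,336:356,2])
q=[]
for v in range(178,245,3):
    l=g[v,338:356,1]; i=np.argmin(np.diff(l)); q.append((338+i+.5,v))
P=onz(K,E,q,.021)[:,:2]; d,o=fit(P); print("w13 upper edge dir",np.degrees(np.arctan2(d[1],d[0])),"board x",((P-c)@ex)[[0,-1]],"y",((P-c)@ey)[[0,-1]])
W=np.load("w17.npz");im,K,E=W["im"],W["K"],W["E"]; g=cv2.cvtColor(cv2.GaussianBlur(im,(3,3),0),cv2.COLOR_RGB2HSV).astype(float)
q=[]
for u in range(118,148,3):
    v0=int(162+(u-118)*.8); l=g[v0-14:v0+14,u,1]; print(u,v0-14,l.astype(int))
```

```text
180 [148. 149. 147. 147. 146. 148. 150. 150. 147. 143. 120.  94.  83.  80.  79.  81.  80.  79.  78.  79.] [138. 139. 139. 139. 136. 126. 107.  90.  83.  84.  96. 122. 148. 159. 161. 161. 160. 161. 161. 162.]
210 [149. 150. 149. 147. 149. 150. 153. 152. 143. 126.  99.  84.  81.  81.  80.  80.  79.  78.  78.  77.] [139. 139. 139. 137. 130. 114.  95.  84.  82.  89. 111. 139. 154. 158. 159. 159. 159. 160. 161. 162.]
240 [148. 148. 147. 146. 148. 151. 155. 154. 138. 108.  88.  83.  80.  81.  79.  79.  80.  80.  79.  78.] [138. 138. 137. 131. 119. 101.  87.  83.  87. 102. 127. 147. 156. 158. 158. 159. 160. 160. 161. 163.]
w13 upper edge dir 84.03277 board x [-0.0258 -0.0259] y [0.1427 0.0812]
118 148 [146 144 144 146 147 151 157 159 160 155 139 152 164 144 140 150 156 152 147 149 153 152 149 151 152 148 148 149]
121 150 [154 152 149 148 148 150 157 158 149 147 145 145 145 156 146 141 146 149 149 147 149 151 154 150 147 147 146 148]
124 152 [144 146 146 148 150 148 140 116 104  97 101 114 132 146 153 153 155 159 155 147 147 151 150 150 149 149 147 147]
127 155 [108  93  85  82  85  94 110 128 141 151 152 158 166 147 133 143 144 142 144 149 153 156 153 149 147 146 147 147]
130 157 [ 95 109 124 136 144 147 148 150 151 155 154 145 135 136 144 150 146 150 148 149 151 149 152 153 150 147 146 147]
133 160 [146 144 144 145 147 146 149 150 153 149 147 142 141 136 133 145 151 152 151 149 150 152 152 151 151 151 149 146]
136 162 [148 147 149 148 147 146 148 152 152 151 147 147 145 164 176 156 145 149 146 146 147 146 144 145 148 148 147 148]
139 164 [149 147 147 146 147 147 148 149 151 153 150 148 149 153 150 152 155 147 145 149 149 149 149 153 153 151 149 149]
142 167 [145 145 145 147 147 145 148 149 152 151 154 149 143 142 146 145 146 148 147 149 147 149 150 150 150 146 149 148]
145 169 [149 149 145 144 141 132 123 111  97  91  94 104 127 144 146 154 160 157 148 146 147 152 153 154 152 149 149 146]
```

arm_command:
  series: "0.95 -0.023 -0.024 0 0; 0.95 0 0 0.04 0; 0.95 0 0 0.04 0; 0.95 0 0 0.015 0; 0.95 0 0 0.004 0; 0.95 0 0 0 0; 0.95 0 0 0 0; 0.95 0 0 0 0; 0.95 0 0 0 0; 0.95 0 0 0 0"

```text
clock: 58.85
position: [0.5568, 0.0355, 0.048]
ee_rot: [0.942, 0.335, 0.0, 0.0]
ft_force: [0.1, 0.1, -0.9]
grip_width: 0.149
grasp_force: 50.6
```

Run:
```python
from h import *
np.set_printoptions(precision=4,suppress=True,linewidth=170)
o=manip.get_obs(); p=o["position"];print(p,yaw(),o["ft_force"])
im,K,E,d=cam("wrist"); save(im,"w18.png"); np.savez("w18",im=im,K=K,E=E)
c=np.array([.5293,.002]);a=np.radians(-5.75);ex=np.array([np.cos(a),np.sin(a)]);ey=np.array([-ex[1],ex[0]])
g=cv2.cvtColor(cv2.GaussianBlur(im,(3,3),0),cv2.COLOR_RGB2HSV).astype(int)
# profiles across the seam: sample along board x at given board y, z=.022
import scipy.ndimage as nd
for y in(.14,.125,.11,.095,.08,.065,.05):
    xs=np.arange(-.045,-.008,.0015); P=[[*(c+x*ex+y*ey),.0225] for x in xs]; uv=proj(K,E,P)
    s=[nd.map_coordinates(g[...,k].astype(float),[uv[:,1],uv[:,0]],order=1).astype(int) for k in(0,1,2)]
    print("y",y,"H",s[0]);print("   S",s[1]);print("   V",s[2])
print((xs*1000).round(1))
```

```text
[0.5568 0.0355 0.048 ] 39.19738128923946 [ 0.0621  0.137  -0.9071]
y 0.14 H [14 14 14 14 14 14 14 14 14 13 13 12 11 14 13 18 20 20 20 21 20 21 20 20 21]
   S [152 150 149 149 149 149 147 150 148 147 153 150 144 161 155 100  79  79  80  79  79  80  80  78  78]
   V [121 124 126 126 127 130 134 136 135 130  96  80  77  46  42  88 153 158 157 157 159 160 161 162 161]
y 0.125 H [14 14 14 14 14 14 14 14 14 14 13 11 12  9 12 17 20 20 20 20 20 20 20 19 20]
   S [148 154 152 149 149 146 147 149 149 150 150 148 147 160 156 100  85  80  78  79  78  78  78  77  78]
   V [122 125 126 126 126 130 133 136 135 129  96  79  75  44  40  77 120 156 158 157 159 160 161 162 161]
y 0.11 H [14 13 14 14 14 14 13 13 14 13 13 11 12 13 17 18 18 18 18 18 17 17 18 19 20]
   S [152 149 149 150 152 150 147 149 147 147 149 143 147 162 200 203 207 204 205 203 205 176 126  88  79]
   V [122 125 127 126 125 129 133 136 135 130  96  80  73  48 117 161 162 163 163 153 136 129 109 138 147]
y 0.095 H [14 14 14 14 13 14 14 14 14 14 13 12 11 10 17 18 18 18 18 18 18 18 18 18 18]
   S [149 150 152 150 149 150 148 147 147 152
[... 546 characters left out ...]
18 18 17]
   S [152 151 151 148 147 151 149 147 150 149 149 153 154 156 196 204 203 205 204 200 202 201 202 201 200]
   V [121 125 126 126 125 128 131 135 133 128  97  78  72  50 116 162 163 163 163 164 163 163 163 165 172]
y 0.05 H [109 109 106 110 107 104 104 108 113 116 115  63  11  10  16  17  17  17  18  17  18  17  17  17  18]
   S [ 44  58  52  51  47  41  46  44  36  34  53  36 120 145 193 197 196 200 198 197 199 199 197 197 195]
   V [ 30  31  30  35  36  32  31  32  30  29  28  32  54  51 120 152 152 149 147 147 147 151 153 152 151]
[-45.  -43.5 -42.  -40.5 -39.  -37.5 -36.  -34.5 -33.  -31.5 -30.  -28.5 -27.  -25.5 -24.  -22.5 -21.  -19.5 -18.  -16.5 -15.  -13.5 -12.  -10.5  -9. ]
```

arm_command:
  series: "0.95 -0.002 -0.002 0 0; 0.95 0 0 0.003 0; 0.95 0 0 0 0; 0.95 0 0 0 0; 0.95 0 0 0 0; 0.95 0 0 0 0; 0.95 0 0 0 0; 0.95 0 0 0 0; 0.95 0 0 0 0; 0.95 0 0 0 0"

```text
clock: 60.15
position: [0.5556, 0.0356, 0.0467]
ee_rot: [0.942, 0.335, 0.0, 0.0]
ft_force: [-0.9, -0.3, -0.7]
grip_width: 0.15
grasp_force: 50.6
```

```bash
cat > seam.py <<'E'
from h import *
import scipy.ndimage as nd, sys
np.set_printoptions(precision=4,suppress=True,linewidth=170)
o=manip.get_obs(); p=o["position"];print(p,yaw(),o["ft_force"])
im,K,E,d=cam("wrist"); np.savez(sys.argv[1],im=im,K=K,E=E)
c=np.array([.5293,.002]);a=np.radians(-5.75);ex=np.array([np.cos(a),np.sin(a)]);ey=np.array([-ex[1],ex[0]])
g=cv2.cvtColor(cv2.GaussianBlur(im,(3,3),0),cv2.COLOR_RGB2HSV).astype(int)
xs=np.arange(-.045,-.008,.0005)
for y in eval(sys.argv[2]):
    def prof(z):
        uv=proj(K,E,[[*(c+x*ex+y*ey),z] for x in xs]); return [nd.map_coordinates(g[...,k].astype(float),[uv[:,1],uv[:,0]],order=1) for k in(1,2)]
    S,_=prof(.022); _,V=prof(.023); i=np.argmax(S>182); j=np.where((xs>-.033)&(V<115))[0][0]
    _,V2=prof(.018); print("y",y,"amber edge(z.022)",round(xs[i]*1e3,1),"blade light end",round(xs[j]*1e3,1),"V z.023",V[j:j+26:2].astype(int),"S",S[i-6:i+6:2].astype(int))
E
python3 seam.py w19 "(.12,.11,.1,.09,.08,.07)"
```

```text
[0.5556 0.0356 0.0467] 39.20000705445943 [-0.9052 -0.2804 -0.6959]
y 0.12 amber edge(z.022) -45.0 blade light end -30.0 V z.023 [106  83  78  75  60  43  44  56  90 126 146 153 157] S []
y 0.11 amber edge(z.022) -25.0 blade light end -30.0 V z.023 [107  85  80  76  63  57 110 155 161 162 162 162 162] S [143 149 153 188 207 207]
y 0.1 amber edge(z.022) -25.0 blade light end -30.0 V z.023 [106  84  80  78  64  56 110 156 162 163 162 162 162] S [152 144 150 190 201 201]
y 0.09 amber edge(z.022) -25.0 blade light end -30.0 V z.023 [108  86  81  78  63  56 109 155 163 163 163 162 162] S [149 152 148 184 199 202]
y 0.08 amber edge(z.022) -25.0 blade light end -30.0 V z.023 [106  86  82  77  62  55 110 155 162 161 162 163 163] S [149 155 156 185 198 201]
y 0.07 amber edge(z.022) -25.5 blade light end -30.0 V z.023 [106  85  80  78  61  55 110 155 163 163 163 163 163] S [149 149 159 185 202 204]
```

Gap is about 0.8 mm and parallel along the leg. I'll release and lift.

arm_command:
  series: "0.95 0 0 0 0; 0.75 0 0 0 0; 0.65 0 0 0 0; 0.6 0 0 0 0; 0.6 0 0 0 0; 0.6 0 0 -0.03 0; 0.6 0 0 -0.06 0; 0.6 0 0 -0.1 0; 0.6 0 0 -0.1 0; 0.6 0 0 -0.1 0"

```text
clock: 61.45
position: [0.5555, 0.0358, 0.2049]
ee_rot: [0.942, 0.336, 0.0, 0.0]
ft_force: [-0.2, -0.9, 0.1]
grip_width: 0.397
grasp_force: 0.0
```

arm_command:
  series: "0.6 0.03 0.03 -0.05 0; 0.6 0.1 0 -0.05 0; 0.6 0 0 0 0; 0.6 0 0 0 0; 0.6 0 0 0 0; 0.6 0 0 0 0; 0.6 0 0 0 0; 0.6 0 0 0 0; 0.6 0 0 0 0; 0.6 0 0 0 0"

```text
clock: 62.7
position: [0.6035, 0.0592, 0.2427]
ee_rot: [0.942, 0.335, 0.0, 0.0]
ft_force: [0.1, 0.6, 0.5]
grip_width: 0.401
grasp_force: 0.0
```

```bash
python3 seam.py w20 "(.11,.09,.07,.05,.03,.01,0,-.005)"
python3 - <<'E'
from h import *
im,K,E,d=cam("scene"); np.savez("scene20",im=im,K=K,E=E)
h=cv2.cvtColor(im,cv2.COLOR_RGB2HSV).astype(int); H,S,V=[h[...,i] for i in range(3)]
b=np.zeros(im.shape[:2],bool); b[175:225,130:220]=1
for n,m in(("red",b&(H<12)&(S>90)),("dark",b&(H>24)&(H<60)&(S>25)&(V<120))):
    for c in big(m,4,25): print(n,cen(c),cv2.boundingRect(c),onz(K,E,cen(c),.018)[0])
E
```

```text
[0.6035 0.0592 0.2427] 39.20116500577857 [0.054  0.6451 0.5127]
y 0.11 amber edge(z.022) -25.5 blade light end -30.0 V z.023 [111  97  85  80  85 106 133 154 165 168 169 168 164] S [147 154 166 182 193 199]
y 0.09 amber edge(z.022) -25.0 blade light end -30.0 V z.023 [114 100  88  81  86 102 129 152 164 168 169 169 169] S [147 154 171 186 194 197]
y 0.07 amber edge(z.022) -25.5 blade light end -30.0 V z.023 [109  96  86  83  87 107 132 153 165 168 169 169 169] S [154 156 165 184 196 199]
y 0.05 amber edge(z.022) -25.0 blade light end -30.0 V z.023 [111  98  87  82  83 102 127 145 155 157 157 156 154] S [156 162 174 186 193 194]
y 0.03 amber edge(z.022) -25.5 blade light end -30.0 V z.023 [111  98  87  83  89 109 136 156 167 171 171 171 171] S [155 158 168 183 193 197]
y 0.01 amber edge(z.022) -25.0 blade light end -30.0 V z.023 [110  97  88  83  89 107 133 153 166 169 171 170 171] S [148 155 172 185 190 191]
y 0 amber edge(z.022) -24.5 blade light end -30.0 V z.023 [112  98  88  83  88 104 125 144 154 159 161 162 163] S [156 165 177 184 186 186]
y -0.005 amber edge(z.022) -25.0 blade light end -30.0 V z.023 [110  97  86  82  84 104 130 152 167 171 173 173 172] S [151 158 172 183 189 190]
red [200.26243781 185.54726368] (193, 180, 15, 12) [ 0.39488179 -0.30968208  0.018     ]
dark [152.21428571 202.57900433] (144, 197, 17, 12) [ 0.46190243 -0.43060489  0.018     ]
dark [192.82159624 202.88615023] (185, 197, 16, 12) [ 0.47587886 -0.31922472  0.018     ]
dark [181.36424731 185.4422043 ] (174, 180, 15, 12) [ 0.38807268 -0.36428476  0.018     ]
```

The set square seam is uniform and the cakes are in their wells. Last I check that the head is flush.

Run:
```python
from h import *
import scipy.ndimage as nd
np.set_printoptions(precision=4,suppress=True,linewidth=170)
c=np.array([.5293,.002]);a=np.radians(-5.75);ex=np.array([np.cos(a),np.sin(a)]);ey=np.array([-ex[1],ex[0]])
ys=np.arange(.150,.172,.001)
for f in("w13","w20"):
    W=np.load(f+".npz");im,K,E=W["im"],W["K"],W["E"]; h=cv2.cvtColor(im,cv2.COLOR_RGB2HSV).astype(float)
    print(f,(ys*1e3).astype(int))
    for x in(-.105,-.09,-.075,-.015,0,.015,.06):
        uv=proj(K,E,[[*(c+x*ex+y*ey),.018] for y in ys]); print(x,uv[0].astype(int),nd.map_coordinates(h[...,2],[uv[:,1],uv[:,0]],order=1,mode="constant").astype(int))
```

```text
w13 [150 151 152 153 154 155 156 157 158 159 160 161 162 163 164 165 166 167 168 169 170 171]
-0.105 [251 168] [130 130 130 131 129 130 130 131 146 170 171 124  84  79  75  77  76  74  75  79  76  76]
-0.09 [269 168] [130 131 130 131 131 130 130 131 147 172 171 126  87  76  73  75  74  73  75  74  75  75]
-0.075 [287 168] [130 131 131 132 132 132 131 132 146 158 154 113  82  78  75  75  75  74  75  75  75  75]
-0.015 [359 168] [132 132 131 131 132 133 132 135 150 164 160 119  83  72  70  75  75  73  73  73  73  75]
0 [377 168] [134 134 134 135 135 134 134 136 149 161 158 119  84  75  75  77  75  74  72  74  72  73]
0.015 [395 168] [135 135 134 135 134 136 136 137 148 161 156 117  83  75  78  77  75  73  78  78  78  82]
0.06 [449 168] [137 137 137 138 137 139 136 139 147 157 157 146 137 127 113 110 110 110 111 111 111 111]
w20 [150 151 152 153 154 155 156 157 158 159 160 161 162 163 164 165 166 167 168 169 170 171]
-0.105 [178 217] [131 131 132 132 130 131 134 143 158 168 148 108  84  79  77  79  78  78  77  76  76  76]
-0.09 [186 210] [133 132 131 131 131 132 132 143 161 170 156 116  86  79  77  76  77  78  77  77  78  77]
-0.075 [193 202] [134 134 135 134 135 136 135 138 147 155 143 104  82  79  78  76  76  73  74  77  77  76]
-0.015 [223 169] [136 136 137 136 135 136 137 143 153 157 135  97  81  78  75  77  77  77  76  75  74  76]
0 [231 160] [137 137 138 137 137 139 140 144 153 157 138  97  83  80  81  79  77  75  75  78  78  79]
0.015 [239 151] [139 138 139 139 138 138 140 143 153 157 138  98  84  81  78  79  78  78  77  76  80  82]
0.06 [264 123] [143 142 141 142 143 142 141 144 152 159 151 122 113 113 115 116 116 114 112 117 122 126]
```

```bash
python3 -c "
from workcell import manip
print(manip.hand_in())"
```

```text
the job is handed in; nothing more can be done
None
```

The job is handed in with no verdict returned: all three loose cakes are in empty wells, the T-square head measures flush with the board's left edge (within about 0.5 mm), and the set square lies under about 1 mm from the blade's upper edge.

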